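# Dry-lay the missing stones of a mosaic roundel and weight one down

## Robot

A 6-joint arm with a two-finger parallel gripper is mounted at the origin on the work surface. World frame = base frame: x ahead of the robot, y to its left, z up, the work surface at z = 0. Lengths are in m, angles in degrees, forces in N, time in s.
With the tool pointing down it reaches from about 0.3 to 0.75 m from the base axis. Payload 8.5 kg.
Tool frame: the origin (TCP) lies midway between the tips of the shut fingers; the grasp point (between the pads) lies 19 mm behind it; y points along the fingers, z is the direction in which the jaws open and shut, and the axes are right-handed (so a half turn about y gives the same grasp; the last joint's range is limited). The gripper opens to 85 mm and grips with 20 to 120 N. Pads are 22 mm wide; open, the fingers measure 114 mm over their backs; the gripper's body (76 mm by 85 mm) begins 54 mm behind the grasp point. The pads swing forward as they close: fully open they stand 13 mm farther back than shut.
Start: joints at [-82.351, 21.807, 74.336, -0, 83.858, -12.336], TCP at [0.188, -0.517, 0.231] pointing down, gripper open.
Joint ranges: [-178.18, 178.18], [-50.72, 133.34], [12.68, 142.11], [-81.47, 261.47], [9.98, 163.14], [-165.26, 165.26]. Speed limits (degrees/s): [136.94, 136.94, 180, 180, 180, 180].

## Interface

Orientations are given as a 3x3 rotation matrix whose columns are the frame's x, y, z axes.
In Python, from rig import status, imaging, job gives the robot as it stands. The module is installed in compiled form; this text tells all that it offers.
- The arm moves only by the tool jog_arm, never from a script. Its argument "rows" is a list of rows, each an object of numbers: "hand": the opening, from 0 (shut) to 1 (fully open); "dx", "dy", "dz": the shift along the tool's x, y, z in cm; "ax", "ay", "az": the turn, a rotation vector about the tool's x, y, z in degrees. In form: [{"hand": .., "dx": .., "dy": .., "dz": .., "ax": .., "ay": .., "az": ..}, ...]. A call has exactly 5 rows; each row shifts and turns the commanded pose from where the row before left it, along the tool's axes as they then stand; what a row does not reach is not made up. A row lasts 1/12 s, in which the tool goes at most 41.7 mm and 7.16 degrees, less where a joint would pass 70% of its speed; a pose out of reach is approached as far as the arm can. A call is refused whole if a number of a shift passes 4.17 or a number of a turn 7.16, either way. A call with a gripper value outside its range is refused whole. The fingers move at their own pace and stop on an object; "newtons" is the grip in N (left out, the last holds). Time passes only in rows, so rows that do not move let the fingers close, or fill a call up. It gives the time, the measured TCP pose, the force and the opening at its end, in the units of the state.
- status.observe(): the state, without advancing time (a new reading comes with each control period).
- imaging.get_image(name): name is "side" or "top" or "wrist"; returns the picture (480x640x3 uint8, red, green, blue); there is no depth.
- imaging.camera_model(name): a dict with "K" (3x3 intrinsics, pixels), "position" and "rotation" of the camera in the world; the wrist camera has in their place "tool_from_camera" (4x4, takes a point from camera to tool coordinates, whose origin is the TCP and whose axes are the tool frame's). Camera axes: x right, y down, z forward; pixel columns grow to the right and rows downward; lengths in m; the calibration is good to about 2 mm. A picture is of the moment at which its call begins: read the wrist's pose just before it. camera_model takes no time and is no camera call.
- job.close_job(): hands the job in, once; it reports no verdict.
The state is a dict: "time_s": time; "q": joint angles; "qvel": joint speeds; "joint_efforts": joint torques, N m; "position": TCP position; "tool_rot": TCP orientation; "ft_force": force on the tool from outside, world axes, zero at the start; "wrist_torque": the same for the moment, N m; "grip_width": finger opening in m.
Only numpy, scipy, OpenCV 4.12 (cv2) and the standard library are available. Lean on these libraries where they do the work, as an engineer would, in place of code of your own. Each camera call takes 0.05 s, during which the arm holds its last target.

## Task

Lay the three loose stones flat on the round slab: the hexagon midway between the round and the cross-shaped set stones, the square midway between the cross and the triangle, and the bar midway between the triangle and the round one. When all three lie in place, finish by standing the steel weight centrally on top of the hexagon. Set everything down gently and leave the jar and the brush where they are.

Things in the scene. Friction and masses are not known exactly. Their poses are not given: they have to be found in the camera images.
- slab: Fixed round backing slab of sand-coloured mortar, 300 mm across and 20 mm thick, with a ring of small terracotta chips round its rim; it lies on the bench, its top is 20 mm above the bench. Origin at the centre of its underside, z up. Three stones are already set on it at the corners of an equilateral triangle, each 95 mm from the slab's centre, so 165 mm from one another; which stone is at which corner changes, and the slab lies turned by any angle.
- round_stone: Set stone: round, 56 mm across, 28 mm thick, fixed on top of the slab. Origin at the centre of its underside, z up.
- cross_stone: Set stone: plus-shaped cross of two arms 64 mm long and 22 mm wide, 28 mm thick, fixed on top of the slab. Origin at the centre of its underside, arms along its x and y, z up.
- triangle_stone: Set stone: equilateral triangle with sides of 62 mm, 28 mm thick, fixed on top of the slab. Origin at the centre of its underside, z up.
- hexagon: Loose stone: regular hexagon, 50 mm across the flats, 28 mm thick, about 0.16 kg; starts flat on the bench. Origin at the centre of its underside, z up; its flats face along +y, -y and every 60 degrees from there, its corners point along +x and -x. Any yaw will do when laid.
- square: Loose stone: square, 46 x 46 mm, 28 mm thick, about 0.16 kg; starts flat on the bench. Origin at the centre of its underside, sides face along x and y, z up. Any yaw will do when laid.
- bar: Loose stone: oblong bar, 84 mm along its x, 30 mm along its y, 28 mm thick, about 0.19 kg; starts flat on the bench. Origin at the centre of its underside, z up. Any yaw will do when laid, as long as it lies flat and clear of the others.
- weight: Loose steel pressing weight, about 0.42 kg, 67 mm high: a round foot 48 mm across and 26 mm high with an upright round stem 24 mm across and 41 mm long above it to grip; starts upright on the bench. Origin at the centre of its underside, z up along the stem.
- jar: Bystander: closed amber glass jar, 60 mm across and 60 mm high, standing on the bench beyond the slab. Origin at the centre of its underside. Leave it alone.
- brush: Bystander: flat hand brush, 200 mm long, 42 mm wide and 20 mm high, lying on the bench beyond the slab, roughly crosswise. Origin near its middle on its underside, x along it. Leave it alone.
Mind the look-alikes: they are no part of the job. Leave any green or yellow look-alike of the hexagon alone.

How it is judged:
By the outcome, as a careful person would: the job done as asked, in the order asked, and still so for the second after the job is handed in, with the robot touching nothing.
It also fails if it takes over 102 s, if anything falls off the work surface, if the arm or the gripper's body presses on something with over 40 N, if the wrist force passes 120 N, or if a joint passes its speed limit or range.

## Working session

There is one attempt and no reset: what is moved stays moved. The work goes in short steps, Python scripts to look and compute and a tool call to move; the robot and the scene stay as the last step left them, time stands still between calls to the robot, and variables do not carry over. Pictures are saved under pics/ and viewed, and the job is handed in when it is done.

Besides the shell and the picture viewer there is one more tool, called as name(argument=value, ...), one argument or row to a line, values as JSON. jog_arm: Moves the arm, as the interface text tells. Its arguments: {"type":"object","properties":{"rows":{"type":"array"},"newtons":{"type":"number"}},"required":["rows"]}

```bash
mkdir -p pics; python3 - <<'E'
from rig import status, imaging
import cv2,json,numpy as np
s=status.observe()
for k,v in s.items(): print(k,np.round(v,4).tolist())
for n in ["top","side","wrist"]:
    m=imaging.camera_model(n)
    print(n,{k:np.round(v,4).tolist() for k,v in m.items()})
for n in ["top","side"]:
    im=imaging.get_image(n); cv2.imwrite(f"pics/{n}0.png",im[:,:,::-1])
E
```

```text
time_s 0.0
q [-82.3515, 21.84, 74.3861, 0.0001, 83.8579, -12.3343]
qvel [0.0497, -0.0752, 0.0061, -0.0016, 0.0587, -0.0041]
joint_efforts [-0.0003, -44.8459, -23.1282, -0.0002, 0.0048, -0.0]
position [0.1879, -0.5166, 0.2307]
tool_rot [[-0.9398, -0.0002, 0.3417], [-0.3417, 0.0015, -0.9398], [-0.0003, -1.0, -0.0014]]
ft_force [0.2601, -0.3052, 0.2998]
wrist_torque [-0.0309, 0.0224, -0.0278]
grip_width 0.0856
top {'K': [[528.5408, 0.0, 325.1432], [0.0, 528.5408, 236.074], [0.0, 0.0, 1.0]], 'position': [0.5056, -0.0446, 1.149], 'rotation': [[-0.0168, -0.9948, 0.1008], [-0.9998, 0.0176, 0.0065], [-0.0082, -0.1007, -0.9949]]}
side {'K': [[436.0812, 0.0, 324.9249], [0.0, 436.0812, 236.1087], [0.0, 0.0, 1.0]], 'position': [0.3209, 0.629, 0.6481], 'rotation': [[-0.921, -0.2587, 0.2913], [-0.3894, 0.5885, -0.7085], [0.0118, -0.766, -0.6427]]}
wrist {'K': [[388.5232, 0.0, 322.8432], [0.0, 388.5232, 237.6094], [0.0, 0.0, 1.0]], 'tool_from_camera': [[-0.0013, 0.9462, 0.3236, -0.084], [-0.0011, -0.3236, 0.9462, -0.1421], [1.0, 0.0009, 0.0014, -0.0002], [0.0, 0.0, 0.0, 1.0]]}
```

View pics/top0.png

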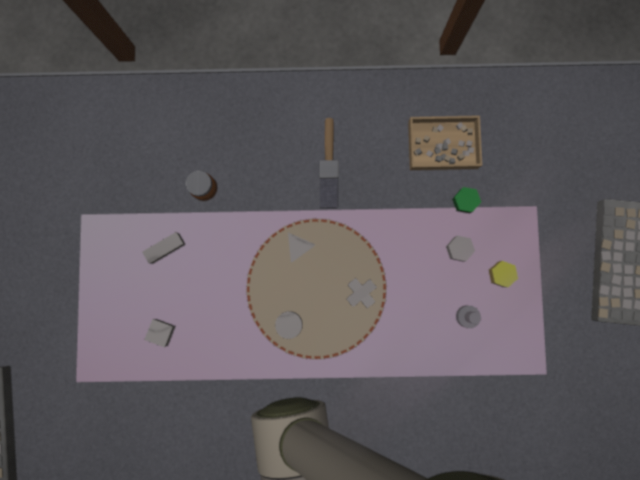

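View pics/side0.png

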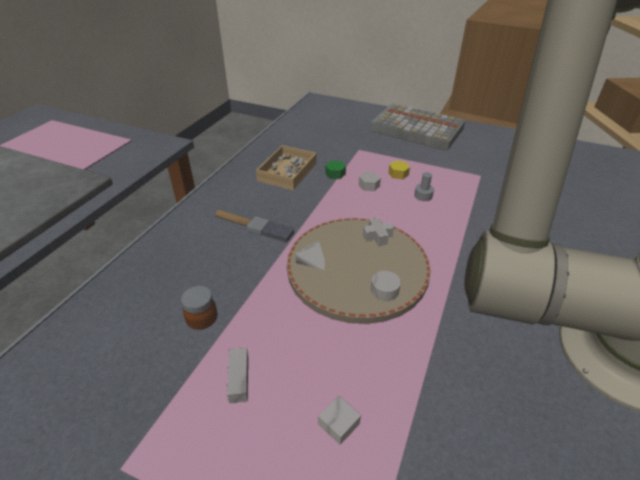

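Top view: round at (288,325), cross at (361,293), triangle at (298,247). The loose square is at (158,333), the bar at (163,248) and the weight at (469,317). There are three hexagon candidates: grey (461,249), green (467,200) and yellow (504,274). The grey one fits, because green and yellow are excluded. I'll confirm in an enlarged crop.

```bash
cat > h.py <<'E'
import numpy as np,cv2
from rig import status, imaging
def ray(name,uv,z):
    m=imaging.camera_model(name); R=np.array(m["rotation"]);p=np.array(m["position"])
    d=R@np.linalg.inv(np.array(m["K"]))@np.array([uv[0],uv[1],1.]); return (p+d*(z-p[2])/d[2])[:2]
def wcam():
    s=status.observe();T=np.eye(4);T[:3,:3]=s["tool_rot"];T[:3,3]=s["position"]
    return T@np.array(imaging.camera_model("wrist")["tool_from_camera"])
def wray(C,uv,z):
    d=C[:3,:3]@np.linalg.inv(np.array(imaging.camera_model("wrist")["K"]))@np.array([uv[0],uv[1],1.]);p=C[:3,3]
    return (p+d*(z-p[2])/d[2])[:2]
E
python3 - <<'E'
import cv2,numpy as np
im=cv2.imread("pics/top0.png")
a=cv2.resize(im[180:345,430:535],None,fx=3.6,fy=3.6,interpolation=cv2.INTER_CUBIC)
b=cv2.resize(im[225:360,130:200],None,fx=4.4,fy=4.4,interpolation=cv2.INTER_CUBIC)
c=np.zeros((600,800,3),np.uint8);c[:a.shape[0],:a.shape[1]]=a;c[:b.shape[0],400:400+b.shape[1]]=b
cv2.imwrite("pics/crop1.png",c)
cv2.imwrite("pics/crop2.png",cv2.resize(im[210:365,240:395],None,fx=3.8,fy=3.8,interpolation=cv2.INTER_CUBIC))
E
```

```text
(no output)
```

View pics/crop1.png

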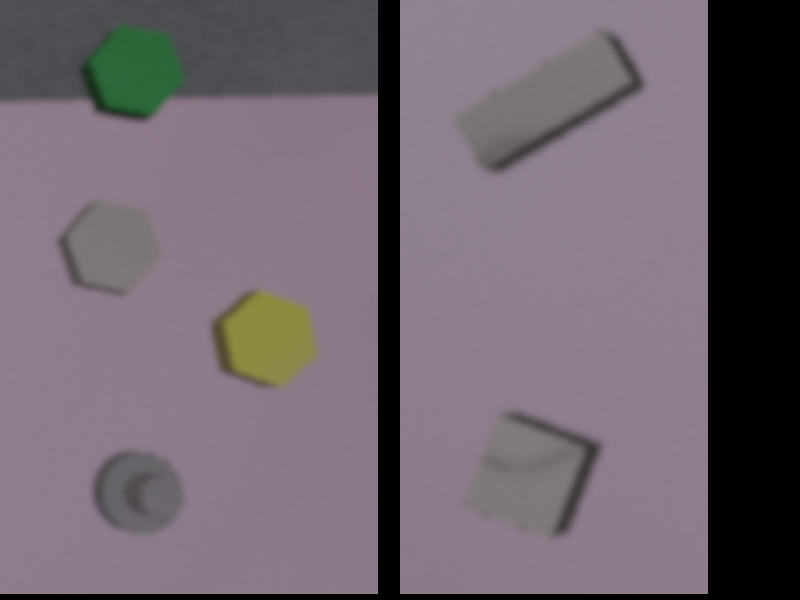

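View pics/crop2.png

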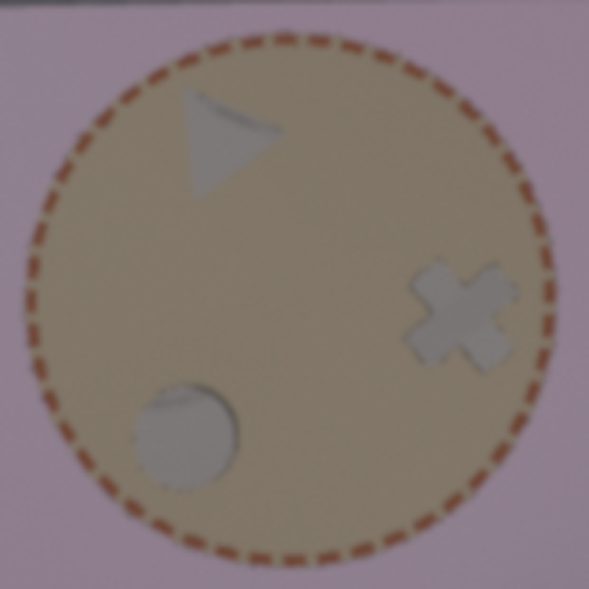

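The crops show that the hexagon of plain stone is grey, at crop pixel (110,247). The green and yellow ones are look-alikes, so I leave them. Next I measure with masks.

```bash
cat > meas.py <<'E'
from h import *
import sys
im=cv2.imread("pics/top0.png")
hsv=cv2.cvtColor(im,cv2.COLOR_BGR2HSV)
def blob(u,v,r,smax,vmin):
    m=((hsv[...,1]<smax)&(hsv[...,2]>vmin)).astype(np.uint8)
    k=np.zeros_like(m);k[v-r:v+r,u-r:u+r]=1;m*=k
    n,l,st,ce=cv2.connectedComponentsWithStats(m,connectivity=4)
    i=1+np.argmax(st[1:,4]);mm=(l==i).astype(np.uint8)
    c=max(cv2.findContours(mm,cv2.RETR_EXTERNAL,cv2.CHAIN_APPROX_NONE)[0],key=cv2.contourArea)
    return mm,c,st[i]
for nm,u,v,z,s in [("hex",461,249,.028,26),("square",158,333,.028,26),("bar",163,248,.028,26),("round",288,325,.048,26),("cross",361,293,.048,26),("tri",298,247,.048,26)]:
    print(nm,hsv[v,u],hsv[v,u-30],end=' ')
    mm,c,st=blob(u,v,s,30,100)
    M=cv2.moments(c);cen=(M['m10']/M['m00'],M['m01']/M['m00'])
    pts=np.array([ray("top",p[0],z)*1000 for p in c],np.float32)
    rect=cv2.minAreaRect(pts)
    pm=cv2.moments(pts.reshape(-1,1,2))
    print(st[:5],np.round(cen,1),"world cen",np.round([pm['m10']/pm['m00'],pm['m01']/pm['m00']],1),"rect",np.round(rect[0],1),np.round(rect[1],1),round(rect[2],1),"area",round(pm['m00']))
# slab rim: red chips
m=(((hsv[...,0]<10)|(hsv[...,0]>174))&(hsv[...,1]>110)).astype(np.uint8);k=np.zeros_like(m);k[205:370,235:400]=1;m*=k
ys,xs=np.nonzero(m);P=np.array([ray("top",p,.02) for p in zip(xs,ys)])*1000
e=cv2.minEnclosingCircle(P.astype(np.float32));A=np.c_[2*P,np.ones(len(P))];s=np.linalg.lstsq(A,(P**2).sum(1),rcond=None)[0]
print("slab",len(P),np.round(s[:2],1),round(float(np.sqrt(s[2]+s[0]**2+s[1]**2)),1),np.round(e[0],1),e[1])
for uv in [(472,317),(469,316)]: print("stem",uv,ray("top",uv,.067),ray("top",uv,.026))
E
python3 meas.py
```

```text
hex [  0  10 124] [153  32 142] [446 235  30  27 568] [461.3 247.9] world cen [ 589.  -325.9] rect [ 588.7 -324.1] [61.4 55.3] 89.0 area 2356
square [  6  10 123] [150  29 140] [ 132  307   52   45 1954] [157.2 327.1] world cen [433.5 318.7] rect [429.5 318.3] [110.2  91.3] 89.1 area 8918
bar [  8   8 121] [148  23 142] [ 137  222   52   52 2563] [162.5 247.5] world cen [601.2 309.9] rect [601.1 310.2] [112.5 109.1] 89.0 area 11895
round [  6  10 124] [  9 106 115] [275 311  27  28 572] [288.2 324.8] world cen [434.9  41.7] rect [434.9  41.6] [52.3 53.5] 44.0 area 2243
cross [  5  13 122] [ 17  49 129] [347 278  29  30 552] [361.  292.7] world cen [ 498.1 -109.7] rect [ 498.4 -109.7] [56.4 57.5] 84.1 area 2153
tri [  6  10 125] [ 17  49 129] [288 233  26  29 408] [297.8 246.4] world cen [596.6  20. ] rect [597.6  13.3] [59.3 50.6] 5.1 area 1616
slab 210 [510.2 -15.7] 144.9 [510.2 -15.8] 146.2699432373047
stem (472, 317) [ 0.44554581 -0.33169175] [ 0.44327029 -0.34256951]
stem (469, 316) [ 0.44764555 -0.32572886] [ 0.44544959 -0.33638068]
```

```bash
sed -i 's/mm,c,st=blob(u,v,s,30,100)/mm,c,st=blob(u,v,s,19 if z<.03 else 30,100)/; s/hsv=cv2.cvtColor(im/im=cv2.GaussianBlur(im,(3,3),0)\nhsv=cv2.cvtColor(im/' meas.py; python3 meas.py | cut -c1-300
python3 - <<'E'
import numpy as np
r,c,t=np.array([434.9,41.7]),np.array([498.1,-109.7]),np.array([596.6,20.])
print("hex",(r+c)/2,"sq",(c+t)/2,"bar",(t+r)/2)
E
```

```text
hex [  0  10 124] [153  32 143] [448 236  26  25 465] [460.7 247.8] world cen [ 589.1 -324.7] rect [ 589.3 -325.1] [52.2 48.6] 16.2 area 1939
square [  6  10 123] [150  29 140] [145 319  26  28 460] [157.8 332.7] world cen [421.7 317.3] rect [422.6 316.8] [44.7 46.7] 69.1 area 1834
bar [  0   8 121] [148  23 142] [142 232  40  31 530] [161.8 246.6] world cen [602.8 311.3] rect [602.7 310.8] [30.  86.9] 29.8 area 2215
round [  6  10 124] [  8  89 118] [275 311  27  28 575] [288.2 324.7] world cen [435.   41.7] rect [435.4  41.1] [52.3 54.9] 44.0 area 2254
cross [  0   8 121] [ 17  49 129] [347 279  29  29 545] [361.  292.6] world cen [ 498.2 -109.6] rect [ 497.6 -109.7] [56.2 55.9] 84.7 area 2128
tri [  6  10 125] [ 17  49 129] [288 233  26  29 407] [297.8 246.4] world cen [596.6  20. ] rect [597.5  13.3] [59.1 50.6] 5.1 area 1614
slab 12 [510.5 -15.7] 144.9 [510.  -15.8] 145.00762939453125
stem (472, 317) [ 0.44554581 -0.33169175] [ 0.44327029 -0.34256951]
stem (469, 316) [ 0.44764555 -0.32572886] [ 0.44544959 -0.33638068]
hex [466.5 -34. ] sq [547.35 -44.85] bar [515.75  30.85]
```

```bash
cat >> h.py <<'E'
def go(x,y,z,th=None):
    "target TCP in mm, jaw angle deg; prints totals in the tool's axes, cm/deg"
    from scipy.spatial.transform import Rotation as Ro
    s=status.observe();R=np.array(s["tool_rot"]);p=np.array(s["position"])*1000
    d=R.T@(np.array([x,y,z])-p)/10
    t0=np.degrees(np.arctan2(R[1,2],R[0,2]))
    th=t0 if th is None else th
    c=np.cos(np.radians(th));sn=np.sin(np.radians(th))
    Z=np.array([c,sn,0]);Y=np.array([0,0,-1.]);X=np.cross(Y,Z)
    D=np.c_[X,Y,Z]; rv=Ro.from_matrix(R.T@D).as_rotvec(degrees=True)
    print("t %.2f pos"%s["time_s"],np.round(p,1),"th %.1f"%t0,"q",np.round(s["q"],0),"grip %.1f"%(s["grip_width"]*1000),"F",np.round(s["ft_force"],1))
    print("  shift cm",np.round(d,2),"turn",np.round(rv,2),"rows>=%.1f"%max(np.linalg.norm(d)/4.17,np.linalg.norm(rv)/7.16)); d2=D.T@(np.array([x,y,z])-p)/10; print("  shift after turn",np.round(d2,2))
E
python3 -c "
from h import *
go(589,-325.5,150,-73.5)"
```

```text
t 0.10 pos [ 188.  -516.6  230.8] th -70.0 q [-82.  22.  74.   0.  84. -12.] grip 85.7 F [-0.1 -0.5 -0.8]
  shift cm [-44.22   8.1   -4.24] turn [ 0.07  3.49 -0.02] rows>=10.8
  shift after turn [-43.88   8.08  -6.93]
```

jog_arm(
  rows=[
    {"hand": 0.8,"dx": 0,"dy": 0,"dz": 0,"ax": 0,"ay": 3.5,"az": 0},
    {"hand": 0.8,"dx": -3.13,"dy": 0.58,"dz": -0.5,"ax": 0,"ay": 0,"az": 0},
    {"hand": 0.8,"dx": -3.13,"dy": 0.58,"dz": -0.5,"ax": 0,"ay": 0,"az": 0},
    {"hand": 0.8,"dx": -3.13,"dy": 0.58,"dz": -0.5,"ax": 0,"ay": 0,"az": 0},
    {"hand": 0.8,"dx": -3.13,"dy": 0.58,"dz": -0.5,"ax": 0,"ay": 0,"az": 0},
  ],
  newtons=40,
)

```text
time_s: 0.52
position: [0.3034, -0.4613, 0.2076]
tool_rot: [[-0.959, -0.0, 0.283], [-0.283, 0.001, -0.959], [-0.0, -1.0, -0.001]]
ft_force: [-0.6, -0.6, 0.0]
grip_width: 0.0682
```

jog_arm(
  rows=[
    {"hand": 0.8,"dx": -3.13,"dy": 0.58,"dz": -0.5,"ax": 0,"ay": 0,"az": 0},
    {"hand": 0.8,"dx": -3.13,"dy": 0.58,"dz": -0.5,"ax": 0,"ay": 0,"az": 0},
    {"hand": 0.8,"dx": -3.13,"dy": 0.58,"dz": -0.5,"ax": 0,"ay": 0,"az": 0},
    {"hand": 0.8,"dx": -3.13,"dy": 0.58,"dz": -0.5,"ax": 0,"ay": 0,"az": 0},
    {"hand": 0.8,"dx": -3.13,"dy": 0.58,"dz": -0.5,"ax": 0,"ay": 0,"az": 0},
  ],
)

```text
time_s: 0.93
position: [0.4466, -0.3927, 0.1785]
tool_rot: [[-0.959, -0.0, 0.284], [-0.284, 0.001, -0.959], [0.0, -1.0, -0.001]]
ft_force: [0.1, 0.0, -0.7]
grip_width: 0.0683
```

jog_arm(
  rows=[
    {"hand": 0.8,"dx": -3.13,"dy": 0.58,"dz": -0.5,"ax": 0,"ay": 0,"az": 0},
    {"hand": 0.8,"dx": -3.13,"dy": 0.58,"dz": -0.5,"ax": 0,"ay": 0,"az": 0},
    {"hand": 0.8,"dx": -3.13,"dy": 0.58,"dz": -0.5,"ax": 0,"ay": 0,"az": 0},
    {"hand": 0.8,"dx": -3.13,"dy": 0.58,"dz": -0.5,"ax": 0,"ay": 0,"az": 0},
    {"hand": 0.8,"dx": -3.13,"dy": 0.58,"dz": -0.5,"ax": 0,"ay": 0,"az": 0},
  ],
)

```text
time_s: 1.35
position: [0.5895, -0.3243, 0.1493]
tool_rot: [[-0.959, -0.001, 0.284], [-0.284, 0.001, -0.959], [0.001, -1.0, -0.001]]
ft_force: [-0.3, -0.7, -0.7]
grip_width: 0.0683
```

```bash
python3 -c "
from h import *
go(589,-325.5,0,-73.5)
C=wcam();np.save('C1.npy',C)
cv2.imwrite('pics/w1.png',imaging.get_image('wrist')[:,:,::-1])"
```

```text
t 1.35 pos [ 589.5 -324.3  149.3] th -73.5 q [-39.  38.  60.  -0.  83.  35.] grip 68.3 F [-0.3 -0.7 -0.7]
  shift cm [ 0.07 14.93  0.11] turn [ 0.04 -0.01  0.03] rows>=3.6
  shift after turn [ 0.08 14.93  0.1 ]
```

View pics/w1.png

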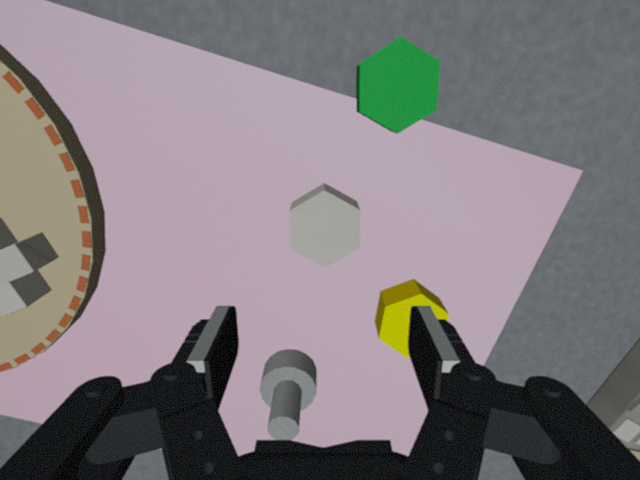

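The wrist view shows the grey hexagon's top centred at about (325,228). Its flats face the jaws, and the weight stands at (288,380) with its stem top at (284,428).

```bash
python3 -c "
from h import *
C=np.load('C1.npy')
im=cv2.imread('pics/w1.png');hsv=cv2.cvtColor(cv2.GaussianBlur(im,(3,3),0),cv2.COLOR_BGR2HSV)
m=((hsv[...,1]<22)&(hsv[...,2]>140)).astype(np.uint8);k=m*0;k[170:280,270:380]=1;m*=k
c=max(cv2.findContours(m,cv2.RETR_EXTERNAL,cv2.CHAIN_APPROX_NONE)[0],key=cv2.contourArea)
P=np.array([wray(C,p[0],.028)*1000 for p in c],np.float32);M=cv2.moments(P.reshape(-1,1,2))
print('hex',M['m10']/M['m00'],M['m01']/M['m00'],M['m00'],cv2.minAreaRect(P), 'ideal area',50*50*.866)
x=cv2.approxPolyDP(c,6,True)[:,0];print(x.tolist());print([np.round(wray(C,p,.028)*1000,1).tolist() for p in x])
for uv in [(288,382),(288,380)]: print('foot',wray(C,uv,.026))
for uv in [(284,428)]: print('stem',wray(C,uv,.067))
"
```

```text
hex 589.472696741167 -325.5742814918461 2177.1657900707796 ((590.1341552734375, -324.7464599609375), (58.77561950683594, 53.938995361328125), 70.04226684570312) ideal area 2165.0
[[323, 183], [294, 200], [288, 214], [290, 249], [325, 267], [360, 247], [360, 209], [325, 191], [291, 209]]
[[621.5, -315.0], [604.4, -299.1], [593.5, -297.7], [568.5, -305.9], [562.2, -334.2], [584.4, -353.9], [611.3, -345.0], [616.6, -317.9], [597.6, -298.8]]
foot [ 0.45375312 -0.33472741]
foot [ 0.45568661 -0.33421289]
stem [ 0.44683214 -0.33711796]
```

jog_arm(
  rows=[
    {"hand": 0.8,"dx": 0.05,"dy": 3.5,"dz": 0.14,"ax": 0,"ay": 0,"az": 0},
    {"hand": 0.8,"dx": 0,"dy": 3.5,"dz": 0,"ax": 0,"ay": 0,"az": 0},
    {"hand": 0.8,"dx": 0,"dy": 3.5,"dz": 0,"ax": 0,"ay": 0,"az": 0},
    {"hand": 0.8,"dx": 0,"dy": 2.5,"dz": 0,"ax": 0,"ay": 0,"az": 0},
    {"hand": 0.8,"dx": 0,"dy": 1.5,"dz": 0,"ax": 0,"ay": 0,"az": 0},
  ],
)

```text
time_s: 1.82
position: [0.5867, -0.3257, 0.0011]
tool_rot: [[-0.959, -0.005, 0.284], [-0.284, 0.004, -0.959], [0.003, -1.0, -0.005]]
ft_force: [0.3, 0.3, -0.2]
grip_width: 0.0683
```

jog_arm(
  rows=[
    {"hand": 0.8,"dx": 0,"dy": 0.4,"dz": 0,"ax": 0,"ay": 0,"az": 0},
    {"hand": 0.4,"dx": 0,"dy": 0,"dz": 0,"ax": 0,"ay": 0,"az": 0},
    {"hand": 0.4,"dx": 0,"dy": 0,"dz": 0,"ax": 0,"ay": 0,"az": 0},
    {"hand": 0.4,"dx": 0,"dy": 0,"dz": 0,"ax": 0,"ay": 0,"az": 0},
    {"hand": 0.4,"dx": 0,"dy": 0,"dz": 0,"ax": 0,"ay": 0,"az": 0},
  ],
  newtons=40,
)

```text
time_s: 2.23
position: [0.5886, -0.3272, 0.0023]
tool_rot: [[-0.959, 0.001, 0.284], [-0.284, -0.001, -0.959], [-0.001, -1.0, 0.002]]
ft_force: [-0.6, -0.7, -2.9]
grip_width: 0.0491
```

```bash
python3 -c "
from h import *
go(466.5,-34,120,-20)
cv2.imwrite('pics/w2.png',imaging.get_image('wrist')[:,:,::-1])"
```

```text
t 2.23 pos [ 588.6 -327.2    2.3] th -73.5 q [-39.  46.  69.  -0.  65.  34.] grip 49.1 F [-0.6 -0.7 -2.9]
  shift cm [  3.37 -11.82 -31.56] turn [-1.100e-01 -5.351e+01 -1.000e-02] rows>=8.1
  shift after turn [-23.37 -11.77 -21.5 ]
```

View pics/w2.png

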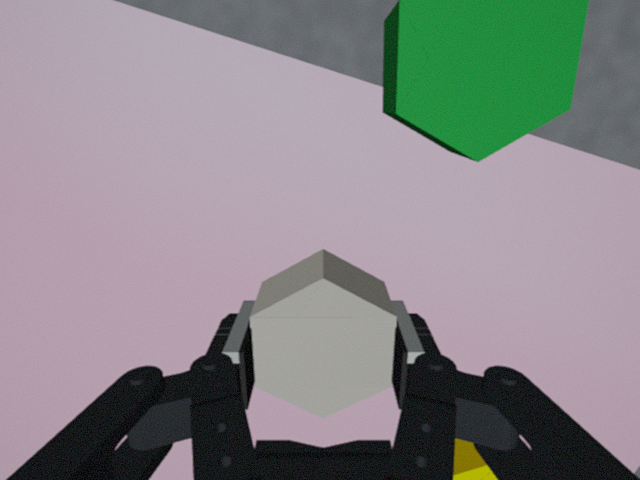

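jog_arm(
  rows=[
    {"hand": 0.4,"dx": 0,"dy": -1,"dz": 0,"ax": 0,"ay": 0,"az": 0},
    {"hand": 0.4,"dx": 0,"dy": -2.5,"dz": 0,"ax": 0,"ay": -6,"az": 0},
    {"hand": 0.4,"dx": 0,"dy": -2.5,"dz": 0,"ax": 0,"ay": -6,"az": 0},
    {"hand": 0.4,"dx": 0,"dy": -2.5,"dz": 0,"ax": 0,"ay": -6,"az": 0},
    {"hand": 0.4,"dx": 0,"dy": 0,"dz": 0,"ax": 0,"ay": -6,"az": 0},
  ],
)

```text
time_s: 2.7
position: [0.5901, -0.3283, 0.093]
tool_rot: [[-0.757, 0.008, 0.653], [-0.653, -0.006, -0.757], [-0.002, -1.0, 0.01]]
ft_force: [0.3, -0.4, -1.8]
grip_width: 0.0495
```

jog_arm(
  rows=[
    {"hand": 0.4,"dx": 0,"dy": 0,"dz": 0,"ax": 0,"ay": -6,"az": 0},
    {"hand": 0.4,"dx": 0,"dy": 0,"dz": 0,"ax": 0,"ay": -6,"az": 0},
    {"hand": 0.4,"dx": 0,"dy": 0,"dz": 0,"ax": 0,"ay": -6,"az": 0},
    {"hand": 0.4,"dx": 0,"dy": 0,"dz": 0,"ax": 0,"ay": -6,"az": 0},
    {"hand": 0.4,"dx": 0,"dy": 0,"dz": 0,"ax": 0,"ay": -5.5,"az": 0},
  ],
)

```text
time_s: 3.12
position: [0.5883, -0.3269, 0.0873]
tool_rot: [[-0.337, 0.001, 0.941], [-0.941, -0.001, -0.337], [0.0, -1.0, 0.001]]
ft_force: [-0.5, 0.4, -2.2]
grip_width: 0.0495
```

```bash
python3 -c "
from h import *
go(466,-35,90,-20)"
```

```text
t 3.12 pos [ 588.3 -326.9   87.3] th -19.7 q [-39.  41.  64.   0.  75. -19.] grip 49.5 F [-0.5  0.4 -2.2]
  shift cm [-23.35  -0.3  -21.36] turn [-0.05  0.28  0.02] rows>=7.6
  shift after turn [-23.25  -0.27 -21.47]
```

jog_arm(
  rows=[
    {"hand": 0.4,"dx": -2.33,"dy": 0,"dz": -2.14,"ax": 0,"ay": 0.3,"az": 0},
    {"hand": 0.4,"dx": -2.33,"dy": 0,"dz": -2.14,"ax": 0,"ay": 0,"az": 0},
    {"hand": 0.4,"dx": -2.33,"dy": 0,"dz": -2.14,"ax": 0,"ay": 0,"az": 0},
    {"hand": 0.4,"dx": -2.33,"dy": 0,"dz": -2.14,"ax": 0,"ay": 0,"az": 0},
    {"hand": 0.4,"dx": -2.33,"dy": 0,"dz": -2.14,"ax": 0,"ay": 0,"az": 0},
  ],
)

```text
time_s: 3.53
position: [0.5275, -0.1794, 0.0872]
tool_rot: [[-0.347, 0.001, 0.938], [-0.938, -0.001, -0.347], [0.0, -1.0, 0.001]]
ft_force: [0.5, 0.3, -0.8]
grip_width: 0.0493
```

jog_arm(
  rows=[
    {"hand": 0.4,"dx": -2.33,"dy": 0,"dz": -2.14,"ax": 0,"ay": 0,"az": 0},
    {"hand": 0.4,"dx": -2.33,"dy": 0,"dz": -2.14,"ax": 0,"ay": 0,"az": 0},
    {"hand": 0.4,"dx": -2.33,"dy": 0,"dz": -2.14,"ax": 0,"ay": 0,"az": 0},
    {"hand": 0.4,"dx": -2.33,"dy": 0,"dz": -2.14,"ax": 0,"ay": 0,"az": 0},
    {"hand": 0.4,"dx": -2.33,"dy": 0,"dz": -2.14,"ax": 0,"ay": 0,"az": 0},
  ],
)

```text
time_s: 3.95
position: [0.4678, -0.033, 0.0872]
tool_rot: [[-0.347, 0.002, 0.938], [-0.938, -0.001, -0.347], [-0.0, -1.0, 0.002]]
ft_force: [0.6, -0.3, -2.6]
grip_width: 0.0494
```

jog_arm(
  rows=[
    {"hand": 0.4,"dx": 0,"dy": 1.0,"dz": 0,"ax": 0,"ay": 0,"az": 0},
    {"hand": 0.4,"dx": 0,"dy": 1.0,"dz": 0,"ax": 0,"ay": 0,"az": 0},
    {"hand": 0.4,"dx": 0,"dy": 0.5,"dz": 0,"ax": 0,"ay": 0,"az": 0},
    {"hand": 0.4,"dx": 0,"dy": 0,"dz": 0,"ax": 0,"ay": 0,"az": 0},
    {"hand": 0.4,"dx": 0,"dy": 0,"dz": 0,"ax": 0,"ay": 0,"az": 0},
  ],
)

```text
time_s: 4.37
position: [0.4686, -0.0344, 0.0616]
tool_rot: [[-0.348, 0.0, 0.938], [-0.938, -0.0, -0.348], [-0.0, -1.0, 0.0]]
ft_force: [-0.5, -0.1, -2.0]
grip_width: 0.0493
```

```bash
python3 -c "
from h import *
go(466,-35,22,-20)
C=wcam();np.save('C3.npy',C)
cv2.imwrite('pics/w3.png',imaging.get_image('wrist')[:,:,::-1])"
```

```text
t 4.37 pos [468.6 -34.4  61.6] th -20.3 q [-19.  26. 101.   0.  53.   2.] grip 49.3 F [-0.5 -0.1 -2. ]
  shift cm [ 0.14  3.96 -0.22] turn [-0.03 -0.34 -0.  ] rows>=1.0
  shift after turn [ 0.14  3.96 -0.22]
```

View pics/w3.png

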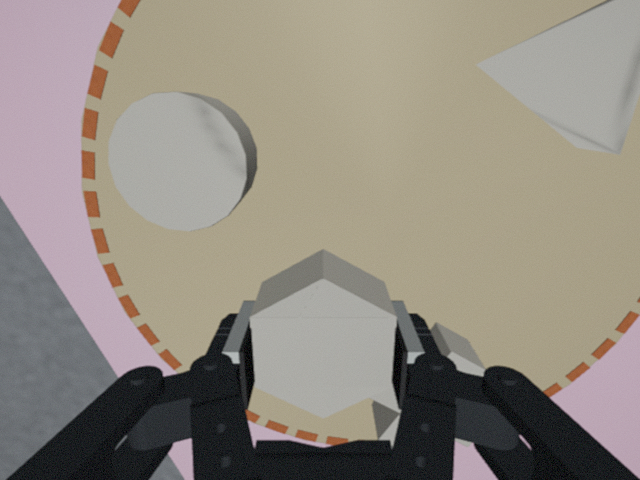

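jog_arm(
  rows=[
    {"hand": 0.4,"dx": 0.14,"dy": 1.2,"dz": -0.22,"ax": 0,"ay": 0,"az": 0},
    {"hand": 0.4,"dx": 0,"dy": 1.2,"dz": 0,"ax": 0,"ay": 0,"az": 0},
    {"hand": 0.4,"dx": 0,"dy": 0.8,"dz": 0,"ax": 0,"ay": 0,"az": 0},
    {"hand": 0.4,"dx": 0,"dy": 0.3,"dz": 0,"ax": 0,"ay": 0,"az": 0},
    {"hand": 0.4,"dx": 0,"dy": 0.1,"dz": 0,"ax": 0,"ay": 0,"az": 0},
  ],
)

```text
time_s: 4.83
position: [0.4658, -0.0348, 0.025]
tool_rot: [[-0.347, -0.0, 0.938], [-0.938, 0.0, -0.347], [-0.0, -1.0, -0.0]]
ft_force: [0.1, -0.4, -1.6]
grip_width: 0.0493
```

jog_arm(
  rows=[
    {"hand": 0.4,"dx": 0,"dy": 0.1,"dz": 0,"ax": 0,"ay": 0,"az": 0},
    {"hand": 0.4,"dx": 0,"dy": 0.1,"dz": 0,"ax": 0,"ay": 0,"az": 0},
    {"hand": 0.4,"dx": 0,"dy": 0.05,"dz": 0,"ax": 0,"ay": 0,"az": 0},
    {"hand": 0.4,"dx": 0,"dy": 0,"dz": 0,"ax": 0,"ay": 0,"az": 0},
    {"hand": 0.4,"dx": 0,"dy": 0,"dz": 0,"ax": 0,"ay": 0,"az": 0},
  ],
)

```text
time_s: 5.25
position: [0.4658, -0.0347, 0.0228]
tool_rot: [[-0.347, 0.0, 0.938], [-0.938, -0.0, -0.347], [-0.0, -1.0, 0.0]]
ft_force: [-0.9, -0.1, -1.5]
grip_width: 0.0491
```

```bash
python3 -c "
from h import *
go(466,-35,22,-20)
C=np.load('C3.npy')
print('round',wray(C,(178,160),.048))
"
```

```text
t 5.25 pos [465.8 -34.7  22.8] th -20.3 q [-19.  30. 103.   0.  47.   1.] grip 49.1 F [-0.9 -0.1 -1.5]
  shift cm [0.02 0.08 0.03] turn [-0.02 -0.31 -0.  ] rows>=0.0
  shift after turn [0.02 0.08 0.03]
round [0.43713438 0.04436742]
```

jog_arm(
  rows=[
    {"hand": 0.4,"dx": 0,"dy": 0.05,"dz": 0,"ax": 0,"ay": 0,"az": 0},
    {"hand": 0.4,"dx": 0,"dy": 0.05,"dz": 0,"ax": 0,"ay": 0,"az": 0},
    {"hand": 0.4,"dx": 0,"dy": 0,"dz": 0,"ax": 0,"ay": 0,"az": 0},
    {"hand": 0.4,"dx": 0,"dy": 0,"dz": 0,"ax": 0,"ay": 0,"az": 0},
    {"hand": 0.4,"dx": 0,"dy": 0,"dz": 0,"ax": 0,"ay": 0,"az": 0},
  ],
)

```text
time_s: 5.67
position: [0.4657, -0.0347, 0.0216]
tool_rot: [[-0.347, -0.0, 0.938], [-0.938, 0.0, -0.347], [-0.0, -1.0, -0.0]]
ft_force: [0.6, 0.6, -1.9]
grip_width: 0.0491
```

jog_arm(
  rows=[
    {"hand": 0.4,"dx": 0,"dy": 0.05,"dz": 0,"ax": 0,"ay": 0,"az": 0},
    {"hand": 0.4,"dx": 0,"dy": 0.05,"dz": 0,"ax": 0,"ay": 0,"az": 0},
    {"hand": 0.4,"dx": 0,"dy": 0,"dz": 0,"ax": 0,"ay": 0,"az": 0},
    {"hand": 0.4,"dx": 0,"dy": 0,"dz": 0,"ax": 0,"ay": 0,"az": 0},
    {"hand": 0.4,"dx": 0,"dy": 0,"dz": 0,"ax": 0,"ay": 0,"az": 0},
  ],
)

```text
time_s: 6.08
position: [0.4657, -0.0347, 0.0216]
tool_rot: [[-0.347, 0.001, 0.938], [-0.938, -0.0, -0.347], [0.0, -1.0, 0.001]]
ft_force: [-3.1, 0.6, 13.1]
grip_width: 0.0489
```

jog_arm(
  rows=[
    {"hand": 0.72,"dx": 0,"dy": -0.05,"dz": 0,"ax": 0,"ay": 0,"az": 0},
    {"hand": 0.72,"dx": 0,"dy": 0,"dz": 0,"ax": 0,"ay": 0,"az": 0},
    {"hand": 0.72,"dx": 0,"dy": -0.3,"dz": 0,"ax": 0,"ay": 0,"az": 0},
    {"hand": 0.72,"dx": 0,"dy": -3,"dz": 0,"ax": 0,"ay": 0,"az": 0},
    {"hand": 0.72,"dx": 0,"dy": -4,"dz": 0,"ax": 0,"ay": 0,"az": 0},
  ],
)

```text
time_s: 6.5
position: [0.4643, -0.0343, 0.0931]
tool_rot: [[-0.347, -0.006, 0.938], [-0.938, 0.002, -0.347], [0.0, -1.0, -0.006]]
ft_force: [0.4, -1.0, 0.4]
grip_width: 0.0615
```

```bash
python3 -c "
from h import *
go(422,317.5,120,-20.5)
"
```

```text
t 6.50 pos [464.3 -34.3  93.1] th -20.3 q [-19.  23.  99.   0.  58.   1.] grip 61.5 F [ 0.4 -1.   0.4]
  shift cm [-31.52  -2.59 -16.2 ] turn [0.37 0.17 0.01] rows>=8.5
  shift after turn [-31.47  -2.69 -16.28]
```

jog_arm(
  rows=[
    {"hand": 0.8,"dx": -3.15,"dy": -0.5,"dz": -1.62,"ax": 0,"ay": 0,"az": 0},
    {"hand": 0.8,"dx": -3.15,"dy": -0.5,"dz": -1.62,"ax": 0,"ay": 0,"az": 0},
    {"hand": 0.8,"dx": -3.15,"dy": -0.5,"dz": -1.62,"ax": 0,"ay": 0,"az": 0},
    {"hand": 0.8,"dx": -3.15,"dy": -0.5,"dz": -1.62,"ax": 0,"ay": 0,"az": 0},
    {"hand": 0.8,"dx": -3.15,"dy": -0.5,"dz": -1.62,"ax": 0,"ay": 0,"az": 0},
  ],
)

```text
time_s: 6.92
position: [0.4439, 0.1427, 0.1196]
tool_rot: [[-0.348, 0.0, 0.938], [-0.938, 0.0, -0.348], [-0.0, -1.0, 0.0]]
ft_force: [-1.0, 0.1, -0.4]
grip_width: 0.0685
```

jog_arm(
  rows=[
    {"hand": 0.8,"dx": -3.15,"dy": 0,"dz": -1.62,"ax": 0,"ay": 0,"az": 0},
    {"hand": 0.8,"dx": -3.15,"dy": 0,"dz": -1.62,"ax": 0,"ay": 0,"az": 0},
    {"hand": 0.8,"dx": -3.15,"dy": 0,"dz": -1.62,"ax": 0,"ay": 0,"az": 0},
    {"hand": 0.8,"dx": -3.15,"dy": 0,"dz": -1.62,"ax": 0,"ay": 0,"az": 0},
    {"hand": 0.8,"dx": -3.15,"dy": 0,"dz": -1.62,"ax": 0,"ay": 0,"az": 0},
  ],
)

```text
time_s: 7.33
position: [0.4225, 0.3187, 0.1193]
tool_rot: [[-0.347, 0.0, 0.938], [-0.938, -0.0, -0.347], [0.0, -1.0, 0.0]]
ft_force: [0.5, 0.4, -0.4]
grip_width: 0.0681
```

jog_arm(
  rows=[
    {"hand": 0.8,"dx": 0,"dy": 0,"dz": 0,"ax": 0,"ay": 0,"az": 0},
    {"hand": 0.8,"dx": 0,"dy": 0,"dz": 0,"ax": 0,"ay": 0,"az": 0},
    {"hand": 0.8,"dx": 0,"dy": 0,"dz": 0,"ax": 0,"ay": 0,"az": 0},
    {"hand": 0.8,"dx": 0,"dy": 0,"dz": 0,"ax": 0,"ay": 0,"az": 0},
    {"hand": 0.8,"dx": 0,"dy": 0,"dz": 0,"ax": 0,"ay": 0,"az": 0},
  ],
)

```text
time_s: 7.75
position: [0.4235, 0.316, 0.1192]
tool_rot: [[-0.349, -0.0, 0.937], [-0.937, -0.0, -0.349], [0.0, -1.0, -0.0]]
ft_force: [0.2, -0.5, -0.5]
grip_width: 0.0689
```

```bash
python3 -c "
from h import *
go(422,317.5,0,-20.5)
C=wcam();np.save('C4.npy',C)
cv2.imwrite('pics/w4.png',imaging.get_image('wrist')[:,:,::-1])
cv2.imwrite('pics/top4.png',imaging.get_image('top')[:,:,::-1])"
sed 's/top0/top4/' meas.py > m4.py; python3 m4.py | egrep -v 'hex|tem|bar'; python3 - <<'E'
import re
src=open('m4.py').read().replace('("hex",461,249,.028,26)','("HEX",342,308,.048,22)')
exec(src)
E
```

```text
t 7.75 pos [423.5 316.  119.2] th -20.4 q [24. 26. 88. -0. 66. 44.] grip 68.9 F [ 0.2 -0.5 -0.5]
  shift cm [-0.09 11.92 -0.19] turn [0.   0.09 0.01] rows>=2.9
  shift after turn [-0.09 11.92 -0.19]
HEX [ 18  50 132] [ 17  36 129] [320 296  18  27 391] [327.6 308.9] world cen [465.9 -39.9] rect [465.8 -41.8] [35.1 53.2] 89.1 area 1505
square [  6  10 125] [25 59 26] [145 320  26  27 458] [157.8 332.7] world cen [421.6 317.1] rect [422.2 317.6] [46.  45.7] 69.7 area 1830
bar [  6  10 124] [148  24 146] [142 232  40  31 545] [161.7 246.7] world cen [602.6 311.6] rect [602.3 312. ] [30.6 85.4] 28.8 area 2279
round [  6  10 127] [  8  87 120] [275 311  27  28 573] [288.3 324.7] world cen [435.1  41.6] rect [435.4  41.1] [52.3 54.9] 44.0 area 2245
cross [  0   8 124] [ 17  48 132] [347 279  29  29 548] [361.  292.7] world cen [ 498.2 -109.8] rect [ 497.7 -109.7] [56.2 55.9] 84.4 area 2136
tri [  6  10 128] [ 17  50 132] [288 233  26  29 408] [297.8 246.4] world cen [596.5  20.1] rect [597.4  13.3] [59.1 50.6] 4.9 area 1621
slab 7 [510.2 -16.1] 144.5 [481.1 -38.6] 139.88392639160156
stem (472, 317) [ 0.44554581 -0.33169175] [ 0.44327029 -0.34256951]
stem (469, 316) [ 0.44764555 -0.32572886] [ 0.44544959 -0.33638068]Traceback (most recent call last):
  File "m4.py", line 15, in <module>
    mm,c,st=blob(u,v,s,19 if z<.03 else 30,100)
            ~~~~^^^^^^^^^^^^^^^^^^^^^^^^^^^^^^^
  File "m4.py", line 10, in blob
    i=1+np.argmax(st[1:,4]);mm=(l==i).astype(np.uint8)
        ~~~~~~~~~^^^^^^^^^^
    return _wrapfunc(a, 'argmax', axis=axis, out=out, **kwds)
    return bound(*args, **kwds)
ValueError: attempt to get argmax of an empty sequence
```

View pics/w4.png

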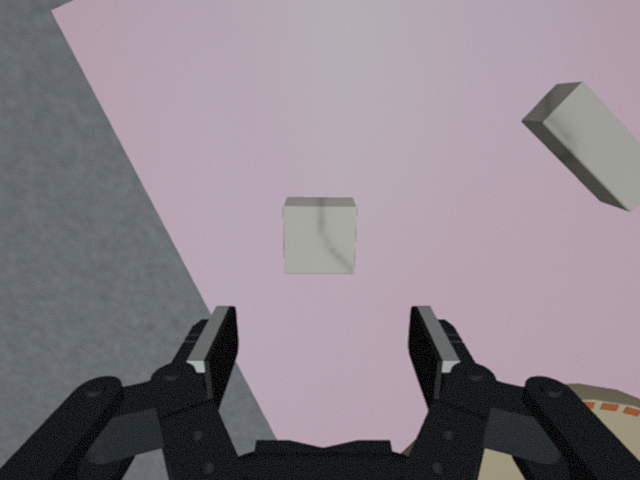

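View pics/top4.png

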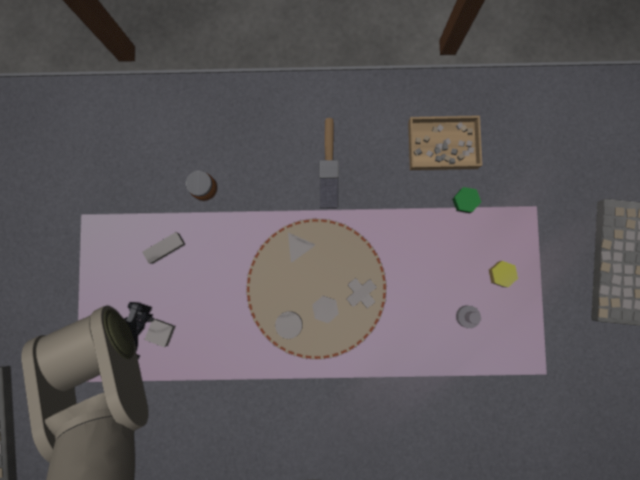

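The top view shows the hexagon on the slab at about (326,308). In the wrist view the square's top face is centred at about (320,240), squared to the jaws.

```bash
python3 - <<'E'
src=open('m4.py').read().replace('("hex",461,249,.028,26)','("HEX",326,308,.048,20)').split('# slab')[0]
src=src.replace(',("square"',']+0*[("square"')
exec(src)
C=np.load('C4.npy');print([np.round(wray(C,p,.028)*1000,1).tolist() for p in [(285,207),(356,207),(355,273),(285,273),(320.3,239)]])
E
```

```text
HEX [  0  10 127] [ 18  49 131] [313 296  25  27 506] [325. 309.] world cen [465.8 -34.7] rect [465.9 -34.6] [49.6 53.2] 89.1 area 1983
[[410.4, 346.3], [451.6, 331.1], [436.7, 289.2], [393.7, 305.1], [423.6, 319.1]]
```

jog_arm(
  rows=[
    {"hand": 0.8,"dx": -0.1,"dy": 3.5,"dz": -0.14,"ax": 0,"ay": 0,"az": 0},
    {"hand": 0.8,"dx": 0,"dy": 3.5,"dz": 0,"ax": 0,"ay": 0,"az": 0},
    {"hand": 0.8,"dx": 0,"dy": 2.5,"dz": 0,"ax": 0,"ay": 0,"az": 0},
    {"hand": 0.8,"dx": 0,"dy": 1.5,"dz": 0,"ax": 0,"ay": 0,"az": 0},
    {"hand": 0.8,"dx": 0,"dy": 0.8,"dz": 0,"ax": 0,"ay": 0,"az": 0},
  ],
)

```text
time_s: 8.27
position: [0.4216, 0.3175, -0.0008]
tool_rot: [[-0.348, -0.003, 0.937], [-0.937, -0.001, -0.348], [0.002, -1.0, -0.002]]
ft_force: [-0.4, -0.3, 0.0]
grip_width: 0.0682
```

jog_arm(
  rows=[
    {"hand": 0.8,"dx": 0,"dy": 0,"dz": 0,"ax": 0,"ay": 0,"az": 0},
    {"hand": 0.38,"dx": 0,"dy": 0,"dz": 0,"ax": 0,"ay": 0,"az": 0},
    {"hand": 0.38,"dx": 0,"dy": 0,"dz": 0,"ax": 0,"ay": 0,"az": 0},
    {"hand": 0.38,"dx": 0,"dy": 0,"dz": 0,"ax": 0,"ay": 0,"az": 0},
    {"hand": 0.38,"dx": 0,"dy": 0,"dz": 0,"ax": 0,"ay": 0,"az": 0},
  ],
)

```text
time_s: 8.68
position: [0.4229, 0.3186, 0.0024]
tool_rot: [[-0.347, 0.002, 0.938], [-0.938, 0.001, -0.347], [-0.002, -1.0, 0.002]]
ft_force: [-0.5, -0.4, 6.2]
grip_width: 0.0455
```

```bash
python3 -c "
from h import *
go(547,-45,110,-38)
cv2.imwrite('pics/w5.png',imaging.get_image('wrist')[:,:,::-1])"
```

```text
t 8.68 pos [422.9 318.6   2.4] th -20.3 q [24. 36. 94. -0. 50. 44.] grip 45.5 F [-0.5 -0.4  6.2]
  shift cm [ 29.78 -10.76  24.28] turn [-0.1  17.69 -0.12] rows>=9.6
  shift after turn [ 21.02 -10.76  32.17]
```

View pics/w5.png

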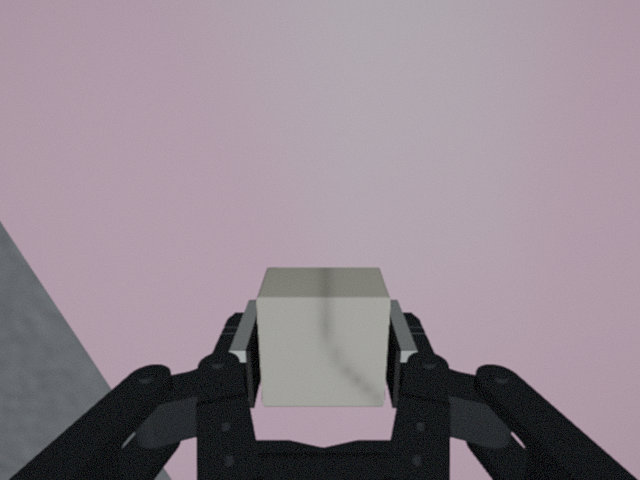

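jog_arm(
  rows=[
    {"hand": 0.38,"dx": 0,"dy": -1,"dz": 0,"ax": 0,"ay": 0,"az": 0},
    {"hand": 0.38,"dx": 0,"dy": -2.5,"dz": 0,"ax": 0,"ay": 5.9,"az": 0},
    {"hand": 0.38,"dx": 0,"dy": -2.5,"dz": 0,"ax": 0,"ay": 5.9,"az": 0},
    {"hand": 0.38,"dx": 0,"dy": -2.5,"dz": 0,"ax": 0,"ay": 5.9,"az": 0},
    {"hand": 0.38,"dx": 0,"dy": 0,"dz": 0,"ax": 0,"ay": 0,"az": 0},
  ],
)

```text
time_s: 9.15
position: [0.4239, 0.3194, 0.0912]
tool_rot: [[-0.619, 0.008, 0.785], [-0.785, 0.003, -0.619], [-0.007, -1.0, 0.004]]
ft_force: [0.7, 0.6, -0.3]
grip_width: 0.0454
```

```bash
python3 -c "
from h import *
go(547.3,-45,90,-38)"
```

```text
t 9.15 pos [423.9 319.4  91.2] th -38.3 q [24. 28. 90.  0. 62. 62.] grip 45.4 F [ 0.7  0.6 -0.3]
  shift cm [20.96  0.09 32.25] turn [-0.22 -0.28 -0.43] rows>=9.2
  shift after turn [21.12  0.12 32.15]
```

jog_arm(
  rows=[
    {"hand": 0.38,"dx": 2.1,"dy": 0,"dz": 3.2,"ax": 0,"ay": 0,"az": 0},
    {"hand": 0.38,"dx": 2.1,"dy": 0,"dz": 3.2,"ax": 0,"ay": 0,"az": 0},
    {"hand": 0.38,"dx": 2.1,"dy": 0,"dz": 3.2,"ax": 0,"ay": 0,"az": 0},
    {"hand": 0.38,"dx": 2.1,"dy": 0,"dz": 3.2,"ax": 0,"ay": 0,"az": 0},
    {"hand": 0.38,"dx": 2.1,"dy": 0,"dz": 3.2,"ax": 0,"ay": 0,"az": 0},
  ],
)

```text
time_s: 9.57
position: [0.4835, 0.1355, 0.0863]
tool_rot: [[-0.614, -0.0, 0.789], [-0.789, 0.0, -0.614], [0.0, -1.0, -0.0]]
ft_force: [-0.2, 1.1, -1.2]
grip_width: 0.0454
```

jog_arm(
  rows=[
    {"hand": 0.38,"dx": 2.1,"dy": 0,"dz": 3.2,"ax": 0,"ay": 0,"az": 0},
    {"hand": 0.38,"dx": 2.1,"dy": 0,"dz": 3.2,"ax": 0,"ay": 0,"az": 0},
    {"hand": 0.38,"dx": 2.1,"dy": 0,"dz": 3.2,"ax": 0,"ay": 0,"az": 0},
    {"hand": 0.38,"dx": 2.1,"dy": 0,"dz": 3.2,"ax": 0,"ay": 0,"az": 0},
    {"hand": 0.38,"dx": 2.1,"dy": 0,"dz": 3.2,"ax": 0,"ay": 0,"az": 0},
  ],
)

```text
time_s: 9.98
position: [0.5449, -0.046, 0.0862]
tool_rot: [[-0.615, -0.0, 0.789], [-0.789, 0.0, -0.615], [0.0, -1.0, -0.0]]
ft_force: [0.9, 0.5, -1.0]
grip_width: 0.0453
```

jog_arm(
  rows=[
    {"hand": 0.38,"dx": 0,"dy": 1,"dz": 0,"ax": 0,"ay": 0,"az": 0},
    {"hand": 0.38,"dx": 0,"dy": 1,"dz": 0,"ax": 0,"ay": 0,"az": 0},
    {"hand": 0.38,"dx": 0,"dy": 0.5,"dz": 0,"ax": 0,"ay": 0,"az": 0},
    {"hand": 0.38,"dx": 0,"dy": 0,"dz": 0,"ax": 0,"ay": 0,"az": 0},
    {"hand": 0.38,"dx": 0,"dy": 0,"dz": 0,"ax": 0,"ay": 0,"az": 0},
  ],
)

```text
time_s: 10.4
position: [0.5445, -0.0429, 0.0609]
tool_rot: [[-0.614, -0.001, 0.789], [-0.789, 0.0, -0.614], [0.0, -1.0, -0.001]]
ft_force: [0.2, -0.1, -1.9]
grip_width: 0.0455
```

```bash
python3 -c "
from h import *
go(547.3,-45,21.8,-38)
cv2.imwrite('pics/w6.png',imaging.get_image('wrist')[:,:,::-1])"
```

```text
t 10.40 pos [544.5 -42.9  60.9] th -37.9 q [-17.  32.  89.   0.  59.  21.] grip 45.5 F [ 0.2 -0.1 -1.9]
  shift cm [-0.01  3.91  0.36] turn [0.07 0.09 0.02] rows>=0.9
  shift after turn [-0.01  3.91  0.35]
```

View pics/w6.png

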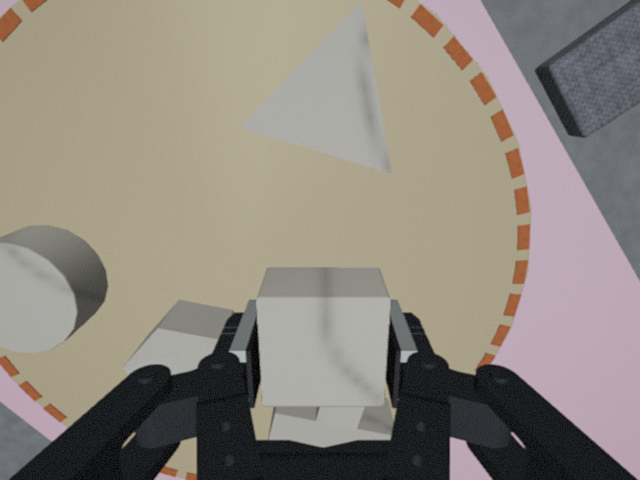

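jog_arm(
  rows=[
    {"hand": 0.38,"dx": 0,"dy": 1.2,"dz": 0.36,"ax": 0,"ay": 0,"az": 0},
    {"hand": 0.38,"dx": 0,"dy": 1.2,"dz": 0,"ax": 0,"ay": 0,"az": 0},
    {"hand": 0.38,"dx": 0,"dy": 0.8,"dz": 0,"ax": 0,"ay": 0,"az": 0},
    {"hand": 0.38,"dx": 0,"dy": 0.4,"dz": 0,"ax": 0,"ay": 0,"az": 0},
    {"hand": 0.38,"dx": 0,"dy": 0.1,"dz": 0,"ax": 0,"ay": 0,"az": 0},
  ],
)

```text
time_s: 10.87
position: [0.5475, -0.0461, 0.0232]
tool_rot: [[-0.616, -0.001, 0.788], [-0.788, 0.0, -0.616], [0.001, -1.0, -0.001]]
ft_force: [-0.4, -0.4, -1.1]
grip_width: 0.0455
```

jog_arm(
  rows=[
    {"hand": 0.38,"dx": 0,"dy": 0.1,"dz": 0,"ax": 0,"ay": 0,"az": 0},
    {"hand": 0.38,"dx": 0,"dy": 0.1,"dz": 0,"ax": 0,"ay": 0,"az": 0},
    {"hand": 0.38,"dx": 0,"dy": 0,"dz": 0,"ax": 0,"ay": 0,"az": 0},
    {"hand": 0.38,"dx": 0,"dy": 0,"dz": 0,"ax": 0,"ay": 0,"az": 0},
    {"hand": 0.38,"dx": 0,"dy": 0,"dz": 0,"ax": 0,"ay": 0,"az": 0},
  ],
)

```text
time_s: 11.28
position: [0.548, -0.0464, 0.0225]
tool_rot: [[-0.616, 0.001, 0.788], [-0.788, -0.0, -0.616], [-0.0, -1.0, 0.001]]
ft_force: [-0.3, -0.1, 0.4]
grip_width: 0.045
```

jog_arm(
  rows=[
    {"hand": 0.38,"dx": 0,"dy": 0.05,"dz": 0,"ax": 0,"ay": 0,"az": 0},
    {"hand": 0.38,"dx": 0,"dy": 0,"dz": 0,"ax": 0,"ay": 0,"az": 0},
    {"hand": 0.38,"dx": 0,"dy": 0,"dz": 0,"ax": 0,"ay": 0,"az": 0},
    {"hand": 0.38,"dx": 0,"dy": 0,"dz": 0,"ax": 0,"ay": 0,"az": 0},
    {"hand": 0.38,"dx": 0,"dy": 0,"dz": 0,"ax": 0,"ay": 0,"az": 0},
  ],
)

```text
time_s: 11.7
position: [0.548, -0.0464, 0.0224]
tool_rot: [[-0.616, 0.001, 0.788], [-0.788, -0.0, -0.616], [-0.0, -1.0, 0.001]]
ft_force: [-1.9, 0.2, 6.5]
grip_width: 0.045
```

jog_arm(
  rows=[
    {"hand": 0.66,"dx": 0,"dy": 0,"dz": 0,"ax": 0,"ay": 0,"az": 0},
    {"hand": 0.66,"dx": 0,"dy": 0,"dz": 0,"ax": 0,"ay": 0,"az": 0},
    {"hand": 0.66,"dx": 0,"dy": -0.5,"dz": 0,"ax": 0,"ay": 0,"az": 0},
    {"hand": 0.66,"dx": 0,"dy": -3,"dz": 0,"ax": 0,"ay": 0,"az": 0},
    {"hand": 0.66,"dx": 0,"dy": -4,"dz": 0,"ax": 0,"ay": 0,"az": 0},
  ],
)

```text
time_s: 12.12
position: [0.5463, -0.046, 0.0954]
tool_rot: [[-0.616, -0.006, 0.788], [-0.788, 0.002, -0.616], [0.002, -1.0, -0.006]]
ft_force: [1.5, -1.2, -0.1]
grip_width: 0.0568
```

```bash
python3 -c "
from h import *
go(602.6,311,120,29.5)
"
```

```text
t 12.12 pos [546.3 -46.   95.4] th -38.0 q [-17.  30.  86.   0.  65.  21.] grip 56.8 F [ 1.5 -1.2 -0.1]
  shift cm [-31.58  -2.43 -17.57] turn [  0.38 -67.52  -0.09] rows>=9.4
  shift after turn [-28.3   -2.46  22.48]
```

jog_arm(
  rows=[
    {"hand": 0.75,"dx": -3.16,"dy": -0.5,"dz": -1.76,"ax": 0,"ay": 0,"az": 0},
    {"hand": 0.75,"dx": -3.16,"dy": -0.5,"dz": -1.76,"ax": 0,"ay": 0,"az": 0},
    {"hand": 0.75,"dx": -3.16,"dy": -0.5,"dz": -1.76,"ax": 0,"ay": 0,"az": 0},
    {"hand": 0.75,"dx": -3.16,"dy": -0.5,"dz": -1.76,"ax": 0,"ay": 0,"az": 0},
    {"hand": 0.75,"dx": -3.16,"dy": -0.5,"dz": -1.76,"ax": 0,"ay": 0,"az": 0},
  ],
)

```text
time_s: 12.53
position: [0.5758, 0.134, 0.1223]
tool_rot: [[-0.616, 0.0, 0.788], [-0.788, 0.0, -0.616], [-0.0, -1.0, 0.0]]
ft_force: [-0.2, 0.9, 0.9]
grip_width: 0.0641
```

jog_arm(
  rows=[
    {"hand": 0.75,"dx": -3.16,"dy": 0,"dz": -1.76,"ax": 0,"ay": 0,"az": 0},
    {"hand": 0.75,"dx": -3.16,"dy": 0,"dz": -1.76,"ax": 0,"ay": 0,"az": 0},
    {"hand": 0.75,"dx": -3.16,"dy": 0,"dz": -1.76,"ax": 0,"ay": 0,"az": 0},
    {"hand": 0.75,"dx": -3.16,"dy": 0,"dz": -1.76,"ax": 0,"ay": 0,"az": 0},
    {"hand": 0.75,"dx": -3.16,"dy": 0,"dz": -1.76,"ax": 0,"ay": 0,"az": 0},
  ],
)

```text
time_s: 12.95
position: [0.6037, 0.3129, 0.122]
tool_rot: [[-0.616, 0.0, 0.788], [-0.788, -0.0, -0.616], [-0.0, -1.0, 0.0]]
ft_force: [0.3, 0.1, 0.3]
grip_width: 0.0638
```

jog_arm(
  rows=[
    {"hand": 0.75,"dx": 0,"dy": 0,"dz": 0,"ax": 0,"ay": -6.75,"az": 0},
    {"hand": 0.75,"dx": 0,"dy": 0,"dz": 0,"ax": 0,"ay": -6.75,"az": 0},
    {"hand": 0.75,"dx": 0,"dy": 0,"dz": 0,"ax": 0,"ay": -6.75,"az": 0},
    {"hand": 0.75,"dx": 0,"dy": 0,"dz": 0,"ax": 0,"ay": -6.75,"az": 0},
    {"hand": 0.75,"dx": 0,"dy": 0,"dz": 0,"ax": 0,"ay": -6.75,"az": 0},
  ],
)

```text
time_s: 13.37
position: [0.6036, 0.3111, 0.1218]
tool_rot: [[-0.068, -0.0, 0.998], [-0.998, -0.0, -0.068], [0.0, -1.0, -0.0]]
ft_force: [0.3, 0.2, 0.5]
grip_width: 0.0642
```

jog_arm(
  rows=[
    {"hand": 0.75,"dx": 0,"dy": 0,"dz": 0,"ax": 0,"ay": -6.75,"az": 0},
    {"hand": 0.75,"dx": 0,"dy": 0,"dz": 0,"ax": 0,"ay": -6.75,"az": 0},
    {"hand": 0.75,"dx": 0,"dy": 0,"dz": 0,"ax": 0,"ay": -6.75,"az": 0},
    {"hand": 0.75,"dx": 0,"dy": 0,"dz": 0,"ax": 0,"ay": -6.75,"az": 0},
    {"hand": 0.75,"dx": 0,"dy": 0,"dz": 0,"ax": 0,"ay": -6.75,"az": 0},
  ],
)

```text
time_s: 13.78
position: [0.6037, 0.311, 0.1218]
tool_rot: [[0.497, -0.0, 0.868], [-0.868, -0.0, 0.497], [-0.0, -1.0, -0.0]]
ft_force: [-0.1, -0.4, 2.0]
grip_width: 0.0643
```

jog_arm(
  rows=[
    {"hand": 0.75,"dx": 0,"dy": 0,"dz": 0,"ax": 0,"ay": 0,"az": 0},
    {"hand": 0.75,"dx": 0,"dy": 0,"dz": 0,"ax": 0,"ay": 0,"az": 0},
    {"hand": 0.75,"dx": 0,"dy": 0,"dz": 0,"ax": 0,"ay": 0,"az": 0},
    {"hand": 0.75,"dx": 0,"dy": 0,"dz": 0,"ax": 0,"ay": 0,"az": 0},
    {"hand": 0.75,"dx": 0,"dy": 0,"dz": 0,"ax": 0,"ay": 0,"az": 0},
  ],
)

```text
time_s: 14.2
position: [0.6038, 0.311, 0.1217]
tool_rot: [[0.491, 0.0, 0.871], [-0.871, 0.0, 0.491], [-0.0, -1.0, 0.0]]
ft_force: [-0.8, 0.2, -0.1]
grip_width: 0.0638
```

```bash
python3 - <<'E'
from h import *
go(602.6,311,0,29.5)
C=wcam();np.save('C7.npy',C)
cv2.imwrite('pics/w7.png',imaging.get_image('wrist')[:,:,::-1])
cv2.imwrite('pics/top7.png',imaging.get_image('top')[:,:,::-1])
src=open('m4.py').read().replace('top4','top7').replace('("hex",461,249,.028,26)','("HEX",326,308,.048,20),("SQ",331,266,.048,20)').split('# slab')[0]
src=src.replace(',("square"',']+0*[("square"')
exec(src)
E
```

```text
t 14.20 pos [603.8 311.  121.7] th 29.4 q [ 17.  40.  61.   0.  80. -12.] grip 63.8 F [-0.8  0.2 -0.1]
  shift cm [-0.06 12.17 -0.1 ] turn [-0.  -0.1 -0. ] rows>=2.9
  shift after turn [-0.06 12.17 -0.1 ]
HEX [  0  10 128] [ 17  50 133] [313 296  25  27 510] [325.  309.1] world cen [465.8 -34.6] rect [465.9 -34.6] [49.6 53.2] 89.1 area 1999
SQ [  6  10 126] [ 18  48 133] [317 255  29  30 481] [330.7 269.4] world cen [547.3 -47.8] rect [547.1 -47.7] [45.8 45.7] 52.1 area 1930
```

View pics/w7.png

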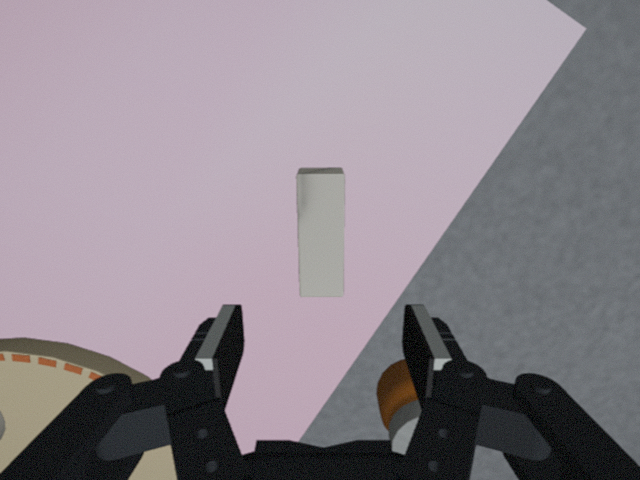

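View pics/top7.png

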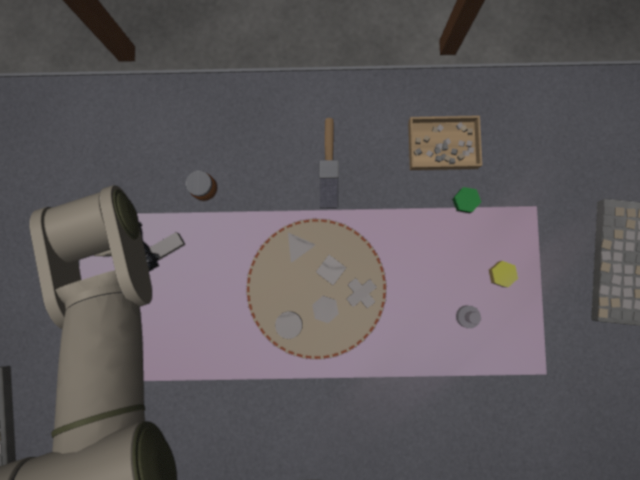

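The top view shows the square on the slab at (331,269), about 3 mm off its midpoint, and the hexagon unmoved. In the wrist view the bar's top face is centred at about (321,235), in line with the jaws. The jar at (400,410) is well aside.

```bash
python3 -c "
from h import *
C=np.load('C7.npy');print([np.round(wray(C,p,.028)*1000,1).tolist() for p in [(297,175),(345,175),(344,296),(299,296),(321,235)]], ray('top',(200,183),.06))
x,y=wray(C,(321,232),.028)*1000
P=np.mean([wray(C,p,.028)*1000 for p in [(297,175),(345,175),(344,296),(299,296)]],0);print(P)
go(P[0],P[1],3,29.5)
"
```

```text
[[569.7, 340.9], [595.0, 355.3], [636.1, 284.3], [609.6, 269.4], [601.2, 314.6]] [0.73237911 0.22289538]
[602.5971274  312.46557304]
t 14.30 pos [603.8 311.  121.7] th 29.4 q [ 17.  40.  61.   0.  80. -12.] grip 64.2 F [-0.3 -1.   0.1]
  shift cm [-0.19 11.87 -0.03] turn [-0.   -0.07  0.  ] rows>=2.8
  shift after turn [-0.19 11.87 -0.03]
```

jog_arm(
  rows=[
    {"hand": 0.75,"dx": -0.15,"dy": 3.5,"dz": -0.03,"ax": 0,"ay": 0,"az": 0},
    {"hand": 0.75,"dx": 0,"dy": 3.5,"dz": 0,"ax": 0,"ay": 0,"az": 0},
    {"hand": 0.75,"dx": 0,"dy": 2.5,"dz": 0,"ax": 0,"ay": 0,"az": 0},
    {"hand": 0.75,"dx": 0,"dy": 1.5,"dz": 0,"ax": 0,"ay": 0,"az": 0},
    {"hand": 0.75,"dx": 0,"dy": 0.8,"dz": 0,"ax": 0,"ay": 0,"az": 0},
  ],
)

```text
time_s: 14.72
position: [0.6017, 0.3118, 0.001]
tool_rot: [[0.492, -0.004, 0.871], [-0.871, -0.001, 0.492], [-0.001, -1.0, -0.004]]
ft_force: [-0.7, -0.1, 0.8]
grip_width: 0.0638
```

jog_arm(
  rows=[
    {"hand": 0.75,"dx": 0,"dy": 0,"dz": 0,"ax": 0,"ay": 0,"az": 0},
    {"hand": 0.2,"dx": 0,"dy": 0,"dz": 0,"ax": 0,"ay": 0,"az": 0},
    {"hand": 0.2,"dx": 0,"dy": 0,"dz": 0,"ax": 0,"ay": 0,"az": 0},
    {"hand": 0.2,"dx": 0,"dy": 0,"dz": 0,"ax": 0,"ay": 0,"az": 0},
    {"hand": 0.2,"dx": 0,"dy": 0,"dz": 0,"ax": 0,"ay": 0,"az": 0},
  ],
)

```text
time_s: 15.13
position: [0.6035, 0.3124, 0.0053]
tool_rot: [[0.492, 0.003, 0.87], [-0.87, 0.001, 0.492], [0.001, -1.0, 0.003]]
ft_force: [-0.2, -0.7, 4.7]
grip_width: 0.0289
```

jog_arm(
  rows=[
    {"hand": 0.2,"dx": 0,"dy": 0,"dz": 0,"ax": 0,"ay": 0,"az": 0},
    {"hand": 0.2,"dx": 0,"dy": 0,"dz": 0,"ax": 0,"ay": 0,"az": 0},
    {"hand": 0.2,"dx": 0,"dy": 0,"dz": 0,"ax": 0,"ay": 0,"az": 0},
    {"hand": 0.2,"dx": 0,"dy": 0,"dz": 0,"ax": 0,"ay": 0,"az": 0},
    {"hand": 0.2,"dx": 0,"dy": 0,"dz": 0,"ax": 0,"ay": 0,"az": 0},
  ],
)

```text
time_s: 15.55
position: [0.6035, 0.3124, 0.0054]
tool_rot: [[0.492, 0.003, 0.87], [-0.87, 0.001, 0.492], [0.001, -1.0, 0.003]]
ft_force: [-1.1, -0.3, 5.5]
grip_width: 0.0293
```

```bash
python3 -c "
from h import *
go(515.7,30.8,90,-7.6)
cv2.imwrite('pics/w8.png',imaging.get_image('wrist')[:,:,::-1])"
```

```text
t 15.55 pos [603.5 312.4   5.4] th 29.5 q [ 17.  47.  67.  -0.  66. -12.] grip 29.3 F [-1.1 -0.3  5.5]
  shift cm [ 20.2   -8.51 -21.48] turn [-1.600e-01  3.709e+01 -2.000e-02] rows>=7.4
  shift after turn [29.07 -8.46 -4.98]
```

View pics/w8.png

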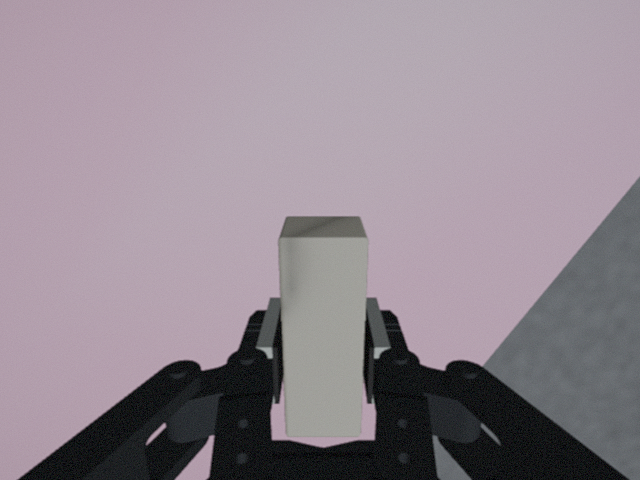

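jog_arm(
  rows=[
    {"hand": 0.2,"dx": 0,"dy": -1,"dz": 0,"ax": 0,"ay": 0,"az": 0},
    {"hand": 0.2,"dx": 0,"dy": -2.5,"dz": 0,"ax": 0,"ay": 6,"az": 0},
    {"hand": 0.2,"dx": 0,"dy": -2.5,"dz": 0,"ax": 0,"ay": 6,"az": 0},
    {"hand": 0.2,"dx": 0,"dy": -2.5,"dz": 0,"ax": 0,"ay": 6,"az": 0},
    {"hand": 0.2,"dx": 0,"dy": 0,"dz": 0,"ax": 0,"ay": 6,"az": 0},
  ],
)

```text
time_s: 16.02
position: [0.6048, 0.3129, 0.0949]
tool_rot: [[0.091, 0.009, 0.996], [-0.996, 0.003, 0.091], [-0.002, -1.0, 0.009]]
ft_force: [0.7, -0.5, -2.2]
grip_width: 0.029
```

jog_arm(
  rows=[
    {"hand": 0.2,"dx": 0,"dy": 0,"dz": 0,"ax": 0,"ay": 6.5,"az": 0},
    {"hand": 0.2,"dx": 0,"dy": 0,"dz": 0,"ax": 0,"ay": 6.6,"az": 0},
    {"hand": 0.2,"dx": 0,"dy": 0,"dz": 0,"ax": 0,"ay": 0,"az": 0},
    {"hand": 0.2,"dx": 0,"dy": 0,"dz": 0,"ax": 0,"ay": 0,"az": 0},
    {"hand": 0.2,"dx": 0,"dy": 0,"dz": 0,"ax": 0,"ay": 0,"az": 0},
  ],
)

```text
time_s: 16.43
position: [0.6027, 0.3121, 0.0888]
tool_rot: [[-0.129, -0.0, 0.992], [-0.992, -0.0, -0.129], [0.0, -1.0, -0.0]]
ft_force: [-1.0, -1.0, -2.9]
grip_width: 0.029
```

```bash
python3 -c "
from h import *
go(515.7,30.8,88,-7.6)"
```

```text
t 16.43 pos [602.7 312.1  88.8] th -7.4 q [17. 41. 63.  0. 76. 25.] grip 29.0 F [-1.  -1.  -2.9]
  shift cm [29.02  0.08 -4.99] turn [0.01 0.17 0.  ] rows>=7.1
  shift after turn [29.04  0.08 -4.9 ]
```

jog_arm(
  rows=[
    {"hand": 0.2,"dx": 2.9,"dy": 0,"dz": -0.5,"ax": 0,"ay": 0.2,"az": 0},
    {"hand": 0.2,"dx": 2.9,"dy": 0,"dz": -0.49,"ax": 0,"ay": 0,"az": 0},
    {"hand": 0.2,"dx": 2.9,"dy": 0,"dz": -0.49,"ax": 0,"ay": 0,"az": 0},
    {"hand": 0.2,"dx": 2.9,"dy": 0,"dz": -0.49,"ax": 0,"ay": 0,"az": 0},
    {"hand": 0.2,"dx": 2.9,"dy": 0,"dz": -0.49,"ax": 0,"ay": 0,"az": 0},
  ],
)

```text
time_s: 16.85
position: [0.5581, 0.1707, 0.0888]
tool_rot: [[-0.133, 0.0, 0.991], [-0.991, -0.0, -0.133], [0.0, -1.0, 0.0]]
ft_force: [0.8, -0.2, -2.0]
grip_width: 0.0298
```

jog_arm(
  rows=[
    {"hand": 0.2,"dx": 2.9,"dy": 0,"dz": -0.49,"ax": 0,"ay": 0,"az": 0},
    {"hand": 0.2,"dx": 2.9,"dy": 0,"dz": -0.49,"ax": 0,"ay": 0,"az": 0},
    {"hand": 0.2,"dx": 2.9,"dy": 0,"dz": -0.49,"ax": 0,"ay": 0,"az": 0},
    {"hand": 0.2,"dx": 2.9,"dy": 0,"dz": -0.49,"ax": 0,"ay": 0,"az": 0},
    {"hand": 0.2,"dx": 2.9,"dy": 0,"dz": -0.49,"ax": 0,"ay": 0,"az": 0},
  ],
)

```text
time_s: 17.27
position: [0.5143, 0.0303, 0.0889]
tool_rot: [[-0.133, 0.0, 0.991], [-0.991, -0.0, -0.133], [0.0, -1.0, 0.0]]
ft_force: [0.2, -0.3, -1.7]
grip_width: 0.0289
```

jog_arm(
  rows=[
    {"hand": 0.2,"dx": 0,"dy": 1,"dz": 0,"ax": 0,"ay": 0,"az": 0},
    {"hand": 0.2,"dx": 0,"dy": 0.7,"dz": 0,"ax": 0,"ay": 0,"az": 0},
    {"hand": 0.2,"dx": 0,"dy": 0.3,"dz": 0,"ax": 0,"ay": 0,"az": 0},
    {"hand": 0.2,"dx": 0,"dy": 0,"dz": 0,"ax": 0,"ay": 0,"az": 0},
    {"hand": 0.2,"dx": 0,"dy": 0,"dz": 0,"ax": 0,"ay": 0,"az": 0},
  ],
)

```text
time_s: 17.68
position: [0.515, 0.0322, 0.0686]
tool_rot: [[-0.134, -0.0, 0.991], [-0.991, 0.0, -0.134], [-0.0, -1.0, -0.0]]
ft_force: [0.3, -0.6, -1.9]
grip_width: 0.0291
```

```bash
python3 -c "
from h import *
go(515.7,30.8,25.4,-7.6)
cv2.imwrite('pics/w9.png',imaging.get_image('wrist')[:,:,::-1])"
```

```text
t 17.68 pos [515.   32.2  68.6] th -7.7 q [-10.  29.  93.   0.  58.  -2.] grip 29.1 F [ 0.3 -0.6 -1.9]
  shift cm [0.13 4.32 0.09] turn [ 0.01 -0.11 -0.01] rows>=1.0
  shift after turn [0.13 4.32 0.09]
```

View pics/w9.png

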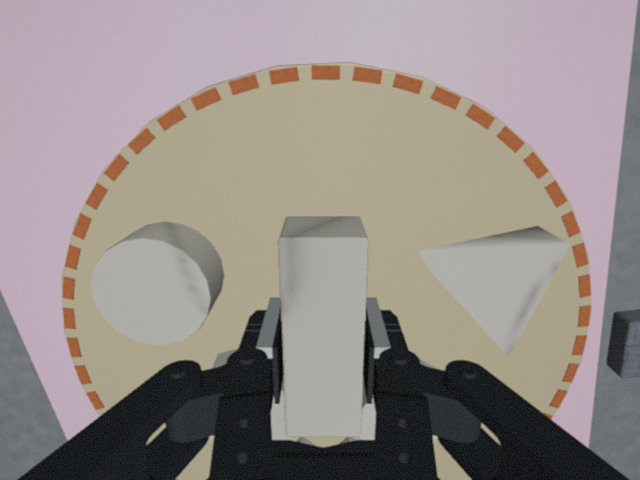

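jog_arm(
  rows=[
    {"hand": 0.2,"dx": 0.1,"dy": 1.4,"dz": 0.09,"ax": 0,"ay": 0,"az": 0},
    {"hand": 0.2,"dx": 0,"dy": 1.2,"dz": 0,"ax": 0,"ay": 0,"az": 0},
    {"hand": 0.2,"dx": 0,"dy": 0.8,"dz": 0,"ax": 0,"ay": 0,"az": 0},
    {"hand": 0.2,"dx": 0,"dy": 0.4,"dz": 0,"ax": 0,"ay": 0,"az": 0},
    {"hand": 0.2,"dx": 0,"dy": 0.1,"dz": 0,"ax": 0,"ay": 0,"az": 0},
  ],
)

```text
time_s: 18.15
position: [0.5155, 0.0307, 0.0292]
tool_rot: [[-0.135, -0.001, 0.991], [-0.991, 0.0, -0.135], [-0.0, -1.0, -0.001]]
ft_force: [0.3, 0.7, -2.4]
grip_width: 0.0296
```

jog_arm(
  rows=[
    {"hand": 0.2,"dx": 0,"dy": 0.1,"dz": 0,"ax": 0,"ay": 0,"az": 0},
    {"hand": 0.2,"dx": 0,"dy": 0.1,"dz": 0,"ax": 0,"ay": 0,"az": 0},
    {"hand": 0.2,"dx": 0,"dy": 0.1,"dz": 0,"ax": 0,"ay": 0,"az": 0},
    {"hand": 0.2,"dx": 0,"dy": 0,"dz": 0,"ax": 0,"ay": 0,"az": 0},
    {"hand": 0.2,"dx": 0,"dy": 0,"dz": 0,"ax": 0,"ay": 0,"az": 0},
  ],
)

```text
time_s: 18.57
position: [0.5156, 0.0303, 0.0268]
tool_rot: [[-0.136, 0.0, 0.991], [-0.991, -0.0, -0.136], [0.0, -1.0, 0.0]]
ft_force: [-0.5, -0.2, -2.5]
grip_width: 0.029
```

jog_arm(
  rows=[
    {"hand": 0.2,"dx": 0,"dy": 0.1,"dz": 0,"ax": 0,"ay": 0,"az": 0},
    {"hand": 0.2,"dx": 0,"dy": 0.05,"dz": 0,"ax": 0,"ay": 0,"az": 0},
    {"hand": 0.2,"dx": 0,"dy": 0,"dz": 0,"ax": 0,"ay": 0,"az": 0},
    {"hand": 0.2,"dx": 0,"dy": 0,"dz": 0,"ax": 0,"ay": 0,"az": 0},
    {"hand": 0.2,"dx": 0,"dy": 0,"dz": 0,"ax": 0,"ay": 0,"az": 0},
  ],
)

```text
time_s: 18.98
position: [0.5156, 0.0304, 0.0253]
tool_rot: [[-0.136, 0.0, 0.991], [-0.991, -0.0, -0.136], [0.0, -1.0, 0.0]]
ft_force: [-0.4, 0.7, 2.2]
grip_width: 0.0291
```

Contact. I release slightly and back off.

jog_arm(
  rows=[
    {"hand": 0.47,"dx": 0,"dy": 0,"dz": 0,"ax": 0,"ay": 0,"az": 0},
    {"hand": 0.47,"dx": 0,"dy": 0,"dz": 0,"ax": 0,"ay": 0,"az": 0},
    {"hand": 0.47,"dx": 0,"dy": -0.5,"dz": 0,"ax": 0,"ay": 0,"az": 0},
    {"hand": 0.47,"dx": 0,"dy": -3,"dz": 0,"ax": 0,"ay": 0,"az": 0},
    {"hand": 0.47,"dx": 0,"dy": -4,"dz": 0,"ax": 0,"ay": 0,"az": 0},
  ],
)

```text
time_s: 19.4
position: [0.5141, 0.0305, 0.0991]
tool_rot: [[-0.136, -0.006, 0.991], [-0.991, 0.001, -0.136], [-0.0, -1.0, -0.006]]
ft_force: [0.8, -0.1, -0.5]
grip_width: 0.0401
```

```bash
python3 -c "
from h import *
go(446,-336.5,180,-7.6)"
```

```text
t 19.40 pos [514.1  30.5  99.1] th -7.8 q [-10.  27.  91.   0.  63.  -2.] grip 40.1 F [ 0.8 -0.1 -0.5]
  shift cm [37.29 -8.09 -1.8 ] turn [ 0.35 -0.23 -0.02] rows>=9.2
  shift after turn [37.28 -8.09 -1.89]
```

jog_arm(
  rows=[
    {"hand": 0.6,"dx": 3.73,"dy": -0.8,"dz": -0.19,"ax": 0,"ay": 0,"az": 0},
    {"hand": 0.6,"dx": 3.73,"dy": -0.8,"dz": -0.19,"ax": 0,"ay": 0,"az": 0},
    {"hand": 0.6,"dx": 3.73,"dy": -0.8,"dz": -0.19,"ax": 0,"ay": 0,"az": 0},
    {"hand": 0.6,"dx": 3.73,"dy": -0.8,"dz": -0.19,"ax": 0,"ay": 0,"az": 0},
    {"hand": 0.6,"dx": 3.73,"dy": -0.8,"dz": -0.19,"ax": 0,"ay": 0,"az": 0},
  ],
)

```text
time_s: 19.82
position: [0.4801, -0.1547, 0.141]
tool_rot: [[-0.136, 0.001, 0.991], [-0.991, -0.0, -0.136], [0.0, -1.0, 0.001]]
ft_force: [0.2, 0.1, -0.7]
grip_width: 0.0514
```

jog_arm(
  rows=[
    {"hand": 0.6,"dx": 3.73,"dy": -0.8,"dz": -0.19,"ax": 0,"ay": 0,"az": 0},
    {"hand": 0.6,"dx": 3.73,"dy": -0.8,"dz": -0.19,"ax": 0,"ay": 0,"az": 0},
    {"hand": 0.6,"dx": 3.73,"dy": -0.8,"dz": -0.19,"ax": 0,"ay": 0,"az": 0},
    {"hand": 0.6,"dx": 3.73,"dy": -0.8,"dz": -0.19,"ax": 0,"ay": 0,"az": 0},
    {"hand": 0.6,"dx": 3.73,"dy": -0.8,"dz": -0.19,"ax": 0,"ay": 0,"az": 0},
  ],
)

```text
time_s: 20.23
position: [0.4452, -0.3383, 0.181]
tool_rot: [[-0.136, 0.0, 0.991], [-0.991, -0.0, -0.136], [0.0, -1.0, 0.0]]
ft_force: [1.3, 0.6, 0.5]
grip_width: 0.0511
```

jog_arm(
  rows=[
    {"hand": 0.6,"dx": 0,"dy": 0,"dz": 0,"ax": 0,"ay": 0,"az": 0},
    {"hand": 0.6,"dx": 0,"dy": 0,"dz": 0,"ax": 0,"ay": 0,"az": 0},
    {"hand": 0.6,"dx": 0,"dy": 0,"dz": 0,"ax": 0,"ay": 0,"az": 0},
    {"hand": 0.6,"dx": 0,"dy": 0,"dz": 0,"ax": 0,"ay": 0,"az": 0},
    {"hand": 0.6,"dx": 0,"dy": 0,"dz": 0,"ax": 0,"ay": 0,"az": 0},
  ],
)

```text
time_s: 20.65
position: [0.4463, -0.3353, 0.1801]
tool_rot: [[-0.134, -0.0, 0.991], [-0.991, 0.0, -0.134], [-0.0, -1.0, -0.0]]
ft_force: [-0.4, -0.4, 0.2]
grip_width: 0.0513
```

```bash
python3 - <<'E'
from h import *
go(446,-336.5,40,-7.6)
C=wcam();np.save('C10.npy',C)
cv2.imwrite('pics/w10.png',imaging.get_image('wrist')[:,:,::-1])
cv2.imwrite('pics/top10.png',imaging.get_image('top')[:,:,::-1])
src=open('m4.py').read().replace('top4','top10').replace('("hex",461,249,.028,26)','("HEX",326,308,.048,20),("SQ",331,268,.048,20),("BAR",291,284,.048,26)').split('# slab')[0]
src=src.replace(',("square"',']+0*[("square"')
exec(src)
E
```

```text
t 20.65 pos [ 446.3 -335.3  180.1] th -7.7 q [-49.  25.  78.   0.  77. -41.] grip 51.3 F [-0.4 -0.4  0.2]
  shift cm [ 1.300e-01  1.401e+01 -1.000e-02] turn [ 0.02 -0.12 -0.03] rows>=3.4
  shift after turn [ 1.200e-01  1.401e+01 -1.000e-02]
HEX [  6  10 125] [ 18  49 130] [313 296  25  27 503] [325. 309.] world cen [465.9 -34.6] rect [465.9 -34.6] [49.6 53.2] 89.2 area 1972
SQ [  6  10 122] [ 17  51 131] [317 255  29  30 483] [330.6 269.6] world cen [546.9 -47.7] rect [547.  -47.6] [45.8 46.1] 52.0 area 1938
BAR [  6  10 124] [ 18  49 131] [274 277  41  18 574] [293.7 285.3] world cen [515.6  29.5] rect [515.6  29.9] [83.8 29.7] 82.0 area 2242
```

View pics/w10.png

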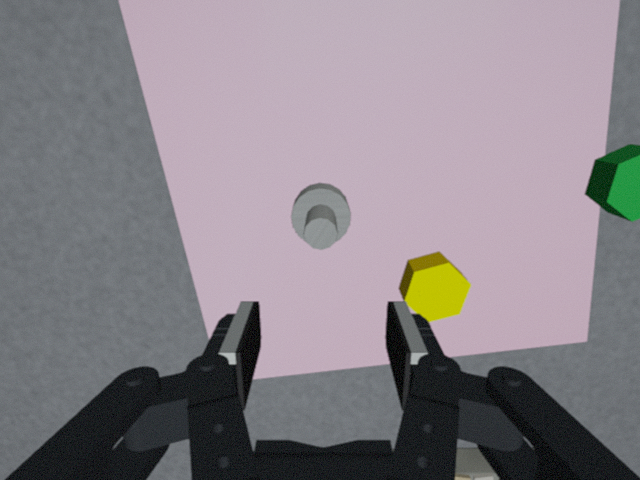

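View pics/top10.png

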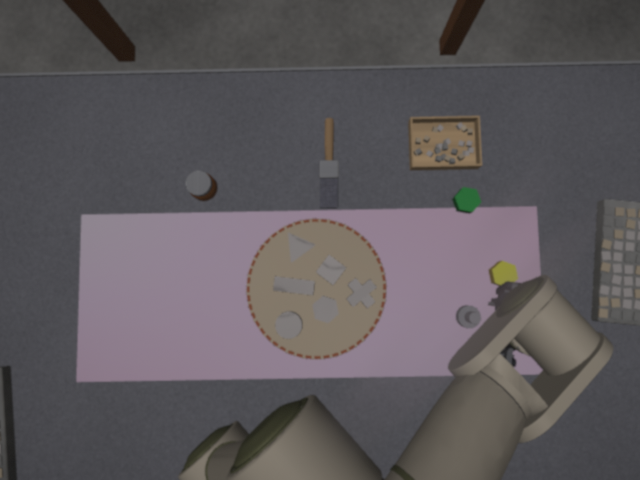

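All three stones lie within 3 mm of their midpoints: hexagon (325,309), square (331,270), bar (294,285). In the wrist view the stem top is at (320,232).

```bash
python3 -c "
from h import *
C=np.load('C10.npy');print(wray(C,(320,232),.067),wray(C,(321,219),.026))
a=wray(C,(320.5,232),.067)*1000
go(a[0],a[1],37,-7.6)
im=cv2.imread('pics/w10.png')[170:260,275:365];cv2.imwrite('pics/c10.png',cv2.resize(im,None,fx=6,fy=6))"
```

```text
[ 0.44504172 -0.33467895] [ 0.44517884 -0.33724877]
t 20.75 pos [ 446.3 -335.6  180.1] th -7.7 q [-49.  25.  78.   0.  77. -41.] grip 51.3 F [ 0.1  0.2 -0.2]
  shift cm [-0.07 14.31 -0.1 ] turn [ 0.01 -0.14 -0.01] rows>=3.4
  shift after turn [-0.08 14.31 -0.1 ]
```

View pics/c10.png

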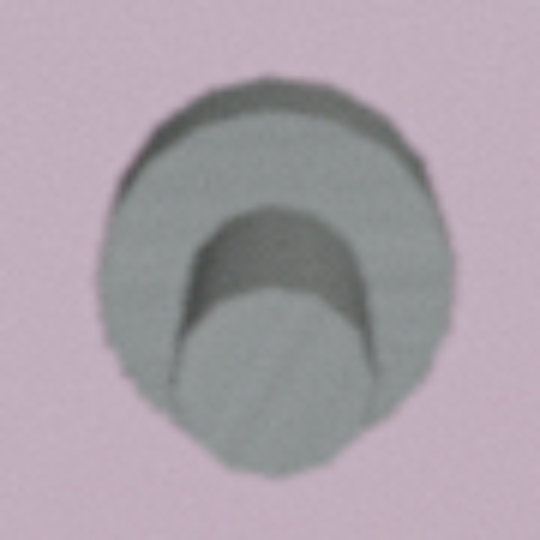

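jog_arm(
  rows=[
    {"hand": 0.6,"dx": 0,"dy": 3.5,"dz": -0.1,"ax": 0,"ay": 0,"az": 0},
    {"hand": 0.6,"dx": 0,"dy": 3.5,"dz": 0,"ax": 0,"ay": 0,"az": 0},
    {"hand": 0.6,"dx": 0,"dy": 3.5,"dz": 0,"ax": 0,"ay": 0,"az": 0},
    {"hand": 0.6,"dx": 0,"dy": 2.5,"dz": 0,"ax": 0,"ay": 0,"az": 0},
    {"hand": 0.6,"dx": 0,"dy": 1.4,"dz": 0,"ax": 0,"ay": 0,"az": 0},
  ],
)

```text
time_s: 21.17
position: [0.4442, -0.3348, 0.0331]
tool_rot: [[-0.135, -0.003, 0.991], [-0.991, 0.003, -0.135], [-0.003, -1.0, -0.003]]
ft_force: [0.0, -0.2, 0.5]
grip_width: 0.0512
```

jog_arm(
  rows=[
    {"hand": 0.6,"dx": 0,"dy": 0,"dz": 0,"ax": 0,"ay": 0,"az": 0},
    {"hand": 0.15,"dx": 0,"dy": 0,"dz": 0,"ax": 0,"ay": 0,"az": 0},
    {"hand": 0.15,"dx": 0,"dy": 0,"dz": 0,"ax": 0,"ay": 0,"az": 0},
    {"hand": 0.15,"dx": 0,"dy": 0,"dz": 0,"ax": 0,"ay": 0,"az": 0},
    {"hand": 0.15,"dx": 0,"dy": 0,"dz": 0,"ax": 0,"ay": 0,"az": 0},
  ],
  newtons=60,
)

```text
time_s: 21.58
position: [0.4455, -0.3368, 0.0375]
tool_rot: [[-0.136, 0.002, 0.991], [-0.991, -0.002, -0.136], [0.002, -1.0, 0.002]]
ft_force: [-1.2, 0.0, 2.6]
grip_width: 0.0222
```

jog_arm(
  rows=[
    {"hand": 0.15,"dx": 0,"dy": 0,"dz": 0,"ax": 0,"ay": 0,"az": 0},
    {"hand": 0.15,"dx": 0,"dy": 0,"dz": 0,"ax": 0,"ay": 0,"az": 0},
    {"hand": 0.15,"dx": 0,"dy": 0,"dz": 0,"ax": 0,"ay": 0,"az": 0},
    {"hand": 0.15,"dx": 0,"dy": 0,"dz": 0,"ax": 0,"ay": 0,"az": 0},
    {"hand": 0.15,"dx": 0,"dy": 0,"dz": 0,"ax": 0,"ay": 0,"az": 0},
  ],
)

```text
time_s: 22.0
position: [0.4455, -0.3368, 0.0374]
tool_rot: [[-0.136, 0.002, 0.991], [-0.991, -0.002, -0.136], [0.001, -1.0, 0.002]]
ft_force: [-1.1, 1.0, 7.1]
grip_width: 0.0223
```

```bash
python3 -c "
from h import *
go(466,-34.6,150,-7.6)
cv2.imwrite('pics/w11.png',imaging.get_image('wrist')[:,:,::-1])"
```

```text
t 22.00 pos [ 445.5 -336.8   37.4] th -7.8 q [-49.  35.  88.   0.  57. -41.] grip 22.3 F [-1.1  1.   7.1]
  shift cm [-30.21 -11.3   -2.05] turn [-0.11 -0.21  0.08] rows>=7.7
  shift after turn [-30.23 -11.26  -1.96]
```

View pics/w11.png

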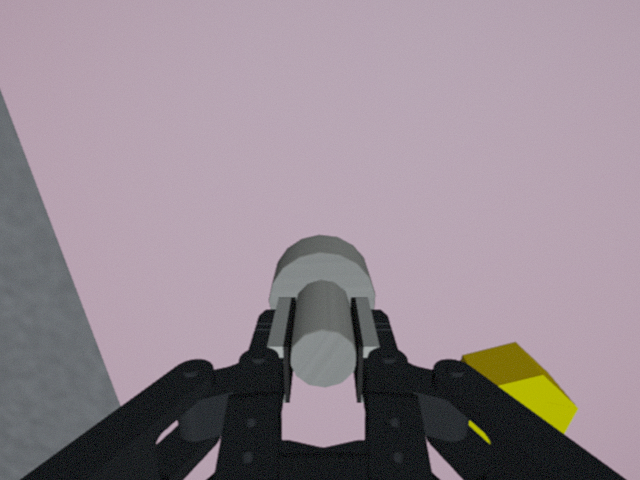

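```bash
python3 -c "
from h import *
C=wcam();print(wray(C,(322.5,354),.067),wray(C,(322,295),.026))"
```

```text
[ 0.44649497 -0.3336443 ] [ 0.44647203 -0.33245655]
```

jog_arm(
  rows=[
    {"hand": 0.15,"dx": 0,"dy": -0.5,"dz": 0,"ax": 0,"ay": 0,"az": 0},
    {"hand": 0.15,"dx": 0,"dy": -2,"dz": 0,"ax": 0,"ay": 0,"az": 0},
    {"hand": 0.15,"dx": 0,"dy": -2.5,"dz": 0,"ax": 0,"ay": 0,"az": 0},
    {"hand": 0.15,"dx": 0,"dy": -2.5,"dz": 0,"ax": 0,"ay": 0,"az": 0},
    {"hand": 0.15,"dx": 0,"dy": -2,"dz": 0,"ax": 0,"ay": 0,"az": 0},
  ],
)

```text
time_s: 22.47
position: [0.4449, -0.3364, 0.1329]
tool_rot: [[-0.136, 0.0, 0.991], [-0.991, -0.0, -0.136], [0.0, -1.0, 0.0]]
ft_force: [0.2, 0.2, -4.1]
grip_width: 0.0222
```

```bash
python3 -c "
from h import *
go(466,-34.6,130,-7.6)"
```

```text
t 22.47 pos [ 444.9 -336.4  132.9] th -7.8 q [-49.  28.  82.  -0.  70. -41.] grip 22.2 F [ 0.2  0.2 -4.1]
  shift cm [-30.18   0.28  -2.02] turn [-0.02 -0.21  0.02] rows>=7.3
  shift after turn [-30.19   0.29  -1.9 ]
```

jog_arm(
  rows=[
    {"hand": 0.15,"dx": -3,"dy": 0,"dz": -0.2,"ax": 0,"ay": 0,"az": 0},
    {"hand": 0.15,"dx": -3,"dy": 0,"dz": -0.2,"ax": 0,"ay": 0,"az": 0},
    {"hand": 0.15,"dx": -3,"dy": 0,"dz": -0.2,"ax": 0,"ay": 0,"az": 0},
    {"hand": 0.15,"dx": -3,"dy": 0,"dz": -0.2,"ax": 0,"ay": 0,"az": 0},
    {"hand": 0.15,"dx": -3,"dy": 0,"dz": -0.2,"ax": 0,"ay": 0,"az": 0},
  ],
)

```text
time_s: 22.88
position: [0.455, -0.1849, 0.1312]
tool_rot: [[-0.136, -0.001, 0.991], [-0.991, 0.0, -0.136], [-0.0, -1.0, -0.001]]
ft_force: [1.1, 0.4, -4.1]
grip_width: 0.0224
```

jog_arm(
  rows=[
    {"hand": 0.15,"dx": -3,"dy": 0,"dz": -0.2,"ax": 0,"ay": 0,"az": 0},
    {"hand": 0.15,"dx": -3,"dy": 0,"dz": -0.2,"ax": 0,"ay": 0,"az": 0},
    {"hand": 0.15,"dx": -3,"dy": 0,"dz": -0.2,"ax": 0,"ay": 0,"az": 0},
    {"hand": 0.15,"dx": -3,"dy": 0,"dz": -0.2,"ax": 0,"ay": 0,"az": 0},
    {"hand": 0.15,"dx": -3,"dy": 0,"dz": -0.2,"ax": 0,"ay": 0,"az": 0},
  ],
)

```text
time_s: 23.3
position: [0.4655, -0.035, 0.1313]
tool_rot: [[-0.136, -0.0, 0.991], [-0.991, 0.0, -0.136], [-0.0, -1.0, -0.0]]
ft_force: [0.8, 0.1, -3.1]
grip_width: 0.0223
```

jog_arm(
  rows=[
    {"hand": 0.15,"dx": 0,"dy": 1.5,"dz": 0,"ax": 0,"ay": 0,"az": 0},
    {"hand": 0.15,"dx": 0,"dy": 1,"dz": 0,"ax": 0,"ay": 0,"az": 0},
    {"hand": 0.15,"dx": 0,"dy": 0.5,"dz": 0,"ax": 0,"ay": 0,"az": 0},
    {"hand": 0.15,"dx": 0,"dy": 0,"dz": 0,"ax": 0,"ay": 0,"az": 0},
    {"hand": 0.15,"dx": 0,"dy": 0,"dz": 0,"ax": 0,"ay": 0,"az": 0},
  ],
)

```text
time_s: 23.72
position: [0.466, -0.0367, 0.1013]
tool_rot: [[-0.136, -0.0, 0.991], [-0.991, 0.0, -0.136], [-0.0, -1.0, -0.0]]
ft_force: [-0.1, -1.0, -3.0]
grip_width: 0.0223
```

```bash
python3 -c "
from h import *
go(466,-35.2,85.4,-7.6)
C=wcam();np.save('C12.npy',C)
cv2.imwrite('pics/w12.png',imaging.get_image('wrist')[:,:,::-1]);cv2.imwrite('pics/s12.png',imaging.get_image('side')[:,:,::-1])"
```

```text
t 23.72 pos [466.  -36.7 101.3] th -7.8 q [-19.  22.  98.   0.  59. -11.] grip 22.3 F [-0.1 -1.  -3. ]
  shift cm [-0.15  1.59 -0.02] turn [ 0.01 -0.24 -0.  ] rows>=0.4
  shift after turn [-0.15  1.59 -0.02]
```

View pics/w12.png

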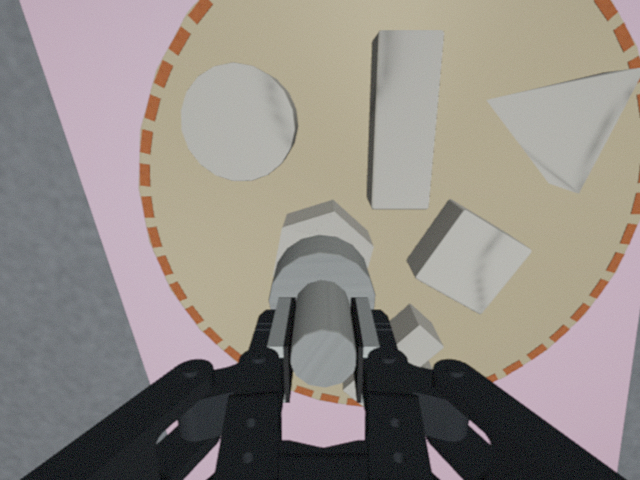

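View pics/s12.png

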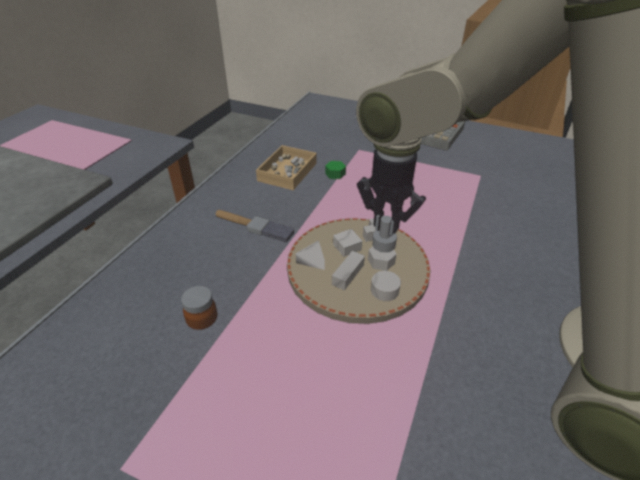

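The side view shows the weight upright in the gripper, just above the hexagon at (382,245). I lower it slowly.

jog_arm(
  rows=[
    {"hand": 0.15,"dx": -0.15,"dy": 0.5,"dz": 0,"ax": 0,"ay": 0,"az": 0},
    {"hand": 0.15,"dx": 0,"dy": 0.4,"dz": 0,"ax": 0,"ay": 0,"az": 0},
    {"hand": 0.15,"dx": 0,"dy": 0.3,"dz": 0,"ax": 0,"ay": 0,"az": 0},
    {"hand": 0.15,"dx": 0,"dy": 0,"dz": 0,"ax": 0,"ay": 0,"az": 0},
    {"hand": 0.15,"dx": 0,"dy": 0,"dz": 0,"ax": 0,"ay": 0,"az": 0},
  ],
)

```text
time_s: 24.23
position: [0.4661, -0.035, 0.0889]
tool_rot: [[-0.136, -0.001, 0.991], [-0.991, 0.0, -0.136], [-0.0, -1.0, -0.001]]
ft_force: [0.0, 0.1, -4.3]
grip_width: 0.0222
```

```bash
python3 -c "
from h import *
go(466,-35.2,85.4,-7.6)
im=imaging.get_image('wrist')[:,:,::-1];cv2.imwrite('pics/w13.png',cv2.resize(im[180:420,220:440],None,fx=2.5,fy=2.5))
im=imaging.get_image('side')[:,:,::-1];cv2.imwrite('pics/s13.png',cv2.resize(im[190:310,320:450],None,fx=5,fy=5))"
```

```text
t 24.23 pos [466.1 -35.   88.9] th -7.8 q [-19.  23.  99.   0.  57. -11.] grip 22.2 F [ 0.   0.1 -4.3]
  shift cm [ 0.02  0.35 -0.01] turn [ 0.03 -0.22 -0.01] rows>=0.1
  shift after turn [ 0.02  0.35 -0.01]
```

View pics/w13.png

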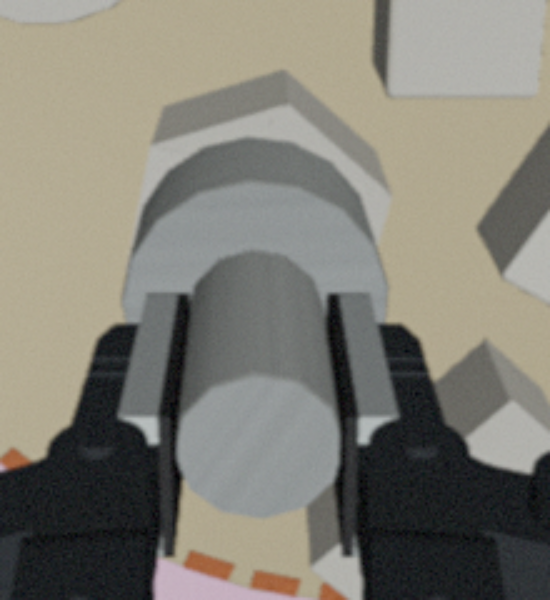

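View pics/s13.png

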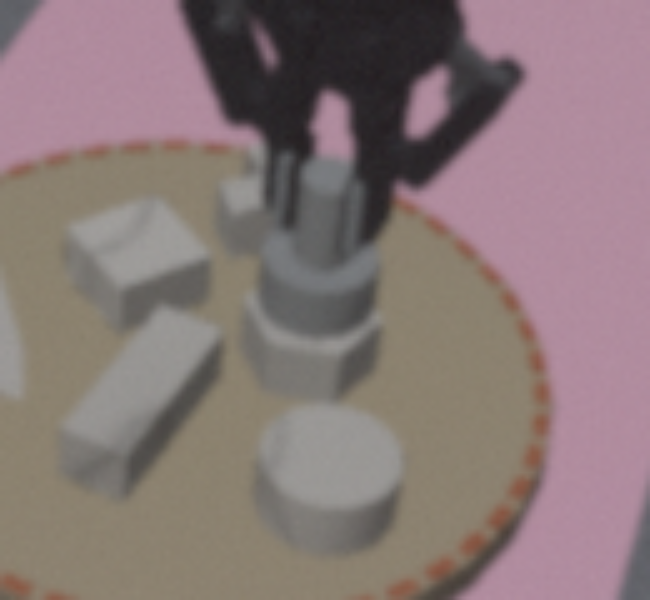

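jog_arm(
  rows=[
    {"hand": 0.15,"dx": 0,"dy": 0.1,"dz": 0,"ax": 0,"ay": 0,"az": 0},
    {"hand": 0.15,"dx": 0,"dy": 0.1,"dz": 0,"ax": 0,"ay": 0,"az": 0},
    {"hand": 0.15,"dx": 0,"dy": 0.05,"dz": 0,"ax": 0,"ay": 0,"az": 0},
    {"hand": 0.15,"dx": 0,"dy": 0,"dz": 0,"ax": 0,"ay": 0,"az": 0},
    {"hand": 0.15,"dx": 0,"dy": 0,"dz": 0,"ax": 0,"ay": 0,"az": 0},
  ],
)

```text
time_s: 24.75
position: [0.4662, -0.035, 0.0866]
tool_rot: [[-0.136, -0.0, 0.991], [-0.991, 0.0, -0.136], [-0.0, -1.0, -0.0]]
ft_force: [0.4, 0.3, -3.5]
grip_width: 0.0225
```

jog_arm(
  rows=[
    {"hand": 0.15,"dx": 0,"dy": 0.05,"dz": 0,"ax": 0,"ay": 0,"az": 0},
    {"hand": 0.15,"dx": 0,"dy": 0.05,"dz": 0,"ax": 0,"ay": 0,"az": 0},
    {"hand": 0.15,"dx": 0,"dy": 0,"dz": 0,"ax": 0,"ay": 0,"az": 0},
    {"hand": 0.15,"dx": 0,"dy": 0,"dz": 0,"ax": 0,"ay": 0,"az": 0},
    {"hand": 0.15,"dx": 0,"dy": 0,"dz": 0,"ax": 0,"ay": 0,"az": 0},
  ],
)

```text
time_s: 25.17
position: [0.4662, -0.035, 0.0856]
tool_rot: [[-0.136, 0.0, 0.991], [-0.991, -0.0, -0.136], [0.0, -1.0, 0.0]]
ft_force: [0.8, -0.1, -3.9]
grip_width: 0.0227
```

jog_arm(
  rows=[
    {"hand": 0.15,"dx": 0,"dy": 0.05,"dz": 0,"ax": 0,"ay": 0,"az": 0},
    {"hand": 0.15,"dx": 0,"dy": 0.03,"dz": 0,"ax": 0,"ay": 0,"az": 0},
    {"hand": 0.15,"dx": 0,"dy": 0,"dz": 0,"ax": 0,"ay": 0,"az": 0},
    {"hand": 0.15,"dx": 0,"dy": 0,"dz": 0,"ax": 0,"ay": 0,"az": 0},
    {"hand": 0.15,"dx": 0,"dy": 0,"dz": 0,"ax": 0,"ay": 0,"az": 0},
  ],
)

```text
time_s: 25.58
position: [0.4664, -0.0351, 0.0855]
tool_rot: [[-0.136, 0.001, 0.991], [-0.991, -0.0, -0.136], [0.0, -1.0, 0.001]]
ft_force: [-1.7, 0.7, 5.2]
grip_width: 0.0227
```

Contact at the expected height, at about 9 N. I open slightly and rise.

jog_arm(
  rows=[
    {"hand": 0.5,"dx": 0,"dy": 0,"dz": 0,"ax": 0,"ay": 0,"az": 0},
    {"hand": 0.5,"dx": 0,"dy": 0,"dz": 0,"ax": 0,"ay": 0,"az": 0},
    {"hand": 0.5,"dx": 0,"dy": 0,"dz": 0,"ax": 0,"ay": 0,"az": 0},
    {"hand": 0.5,"dx": 0,"dy": -0.5,"dz": 0,"ax": 0,"ay": 0,"az": 0},
    {"hand": 0.5,"dx": 0,"dy": -2,"dz": 0,"ax": 0,"ay": 0,"az": 0},
  ],
)

```text
time_s: 26.0
position: [0.465, -0.0347, 0.1084]
tool_rot: [[-0.136, -0.005, 0.991], [-0.991, 0.002, -0.136], [-0.001, -1.0, -0.005]]
ft_force: [-0.4, 0.4, -0.2]
grip_width: 0.0427
```

jog_arm(
  rows=[
    {"hand": 0.5,"dx": 0,"dy": -3,"dz": 0,"ax": 0,"ay": 0,"az": 0},
    {"hand": 0.5,"dx": 0,"dy": -3,"dz": 0,"ax": 0,"ay": 0,"az": 0},
    {"hand": 0.5,"dx": 3,"dy": -2,"dz": 0,"ax": 0,"ay": 0,"az": 0},
    {"hand": 0.5,"dx": 4,"dy": 0,"dz": 0,"ax": 0,"ay": 0,"az": 0},
    {"hand": 0.5,"dx": 4,"dy": 0,"dz": 0,"ax": 0,"ay": 0,"az": 0},
  ],
)

```text
time_s: 26.42
position: [0.4514, -0.145, 0.1917]
tool_rot: [[-0.134, 0.003, 0.991], [-0.991, -0.002, -0.134], [0.002, -1.0, 0.003]]
ft_force: [-0.2, 0.5, -0.6]
grip_width: 0.0428
```

jog_arm(
  rows=[
    {"hand": 0.5,"dx": 4,"dy": 0,"dz": 0,"ax": 0,"ay": 0,"az": 0},
    {"hand": 0.5,"dx": 4,"dy": 0,"dz": 0,"ax": 0,"ay": 0,"az": 0},
    {"hand": 0.5,"dx": 4,"dy": 0,"dz": 0,"ax": 0,"ay": 0,"az": 0},
    {"hand": 0.5,"dx": 0,"dy": 0,"dz": 0,"ax": 0,"ay": 0,"az": 0},
    {"hand": 0.5,"dx": 0,"dy": 0,"dz": 0,"ax": 0,"ay": 0,"az": 0},
  ],
)

```text
time_s: 26.83
position: [0.4344, -0.2645, 0.1898]
tool_rot: [[-0.139, -0.0, 0.99], [-0.99, 0.0, -0.139], [-0.0, -1.0, -0.0]]
ft_force: [-0.8, 0.4, 0.0]
grip_width: 0.0426
```

```bash
python3 - <<'E'
from h import *
im=imaging.get_image('top')[:,:,::-1].copy();cv2.imwrite('pics/top14.png',im);cv2.imwrite('pics/t14.png',cv2.resize(im[210:365,240:395],None,fx=3.8,fy=3.8,interpolation=cv2.INTER_CUBIC))
s=imaging.get_image('side')[:,:,::-1].copy();cv2.imwrite('pics/s14.png',s);cv2.imwrite('pics/s14c.png',cv2.resize(s[190:330,280:440],None,fx=4,fy=4))
src=open('m4.py').read().replace('top4','top14').replace('("hex",461,249,.028,26)','("SQ",331,268,.048,20),("BAR",291,284,.048,26)').split('# slab')[0]
src=src.replace(',("square"',']+0*[("square"')
exec(src)
go(466,-35,85,-7.6)
E
```

```text
SQ [  6  10 122] [ 17  51 131] [317 255  29  30 481] [330.6 269.6] world cen [547.  -47.7] rect [547.  -47.6] [45.8 46.1] 52.0 area 1930
BAR [  6  10 124] [ 17  51 131] [274 277  41  18 576] [293.8 285.3] world cen [515.6  29.4] rect [515.6  29.9] [83.8 29.9] 82.3 area 2250
t 26.93 pos [ 434.9 -262.2  189.9] th -7.8 q [-44.  20.  85.   0.  75. -37.] grip 43.1 F [-0.3  0.4  0.2]
  shift cm [-22.92  10.5    0.  ] turn [ 0.02 -0.21 -0.03] rows>=6.0
  shift after turn [-22.93  10.49   0.08]
```

View pics/t14.png

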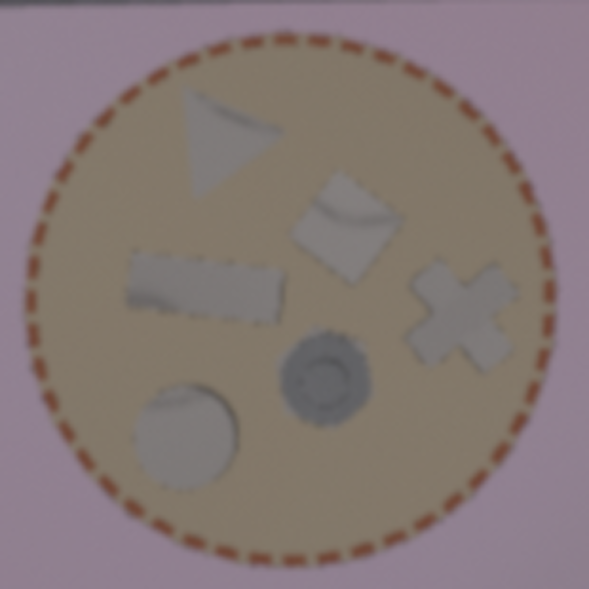

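View pics/s14c.png

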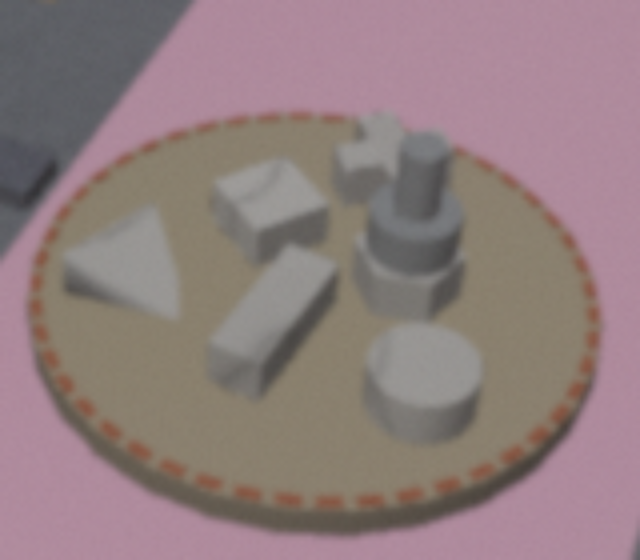

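View pics/s14.png

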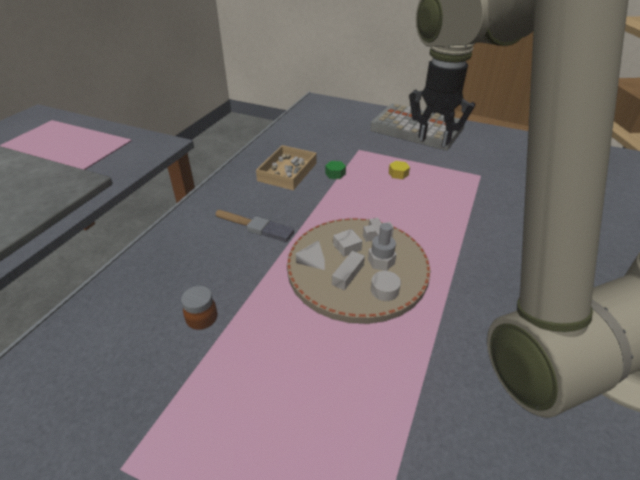

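```bash
python3 - <<'E'
from h import *
print(ray('top',(240+325.5/3.8,210+379/3.8),.074),ray('top',(240+325/3.8,210+382/3.8),.115))
from rig import job
print(job.close_job())
E
```

```text
[ 0.46525121 -0.03615727] [ 0.4652774 -0.0361992]
the job is handed in; nothing more can be done
None
```

The three stones lie flat on the slab at their midpoints, and the weight stands upright on the hexagon. I placed the hexagon, square and bar in that order and the weight last. The job was handed in at about 27 s.

Final readings from the top camera, compared with the measured midpoints:

| Piece | Offset from where it should be |
|---|---|
| Hexagon | about 1 mm from its midpoint |
| Square | about 3 mm from its midpoint, towards the cross; I left it there |
| Bar | about 1.4 mm from its midpoint, long side pointing towards the slab's centre, clear of the others |
| Weight | about 1.7 mm from the hexagon's centre |

- **Forces:** the stones and the weight were set down in small steps. The highest wrist force I read was about 13 N, when the hexagon touched down.
- **Left alone:** I did not touch the jar, the brush or the green and yellow look-alikes. They look unmoved in the last side picture.
- **Disagreement:** the wrist camera put the round stone 2–3 mm from where the top camera did. I used the top camera's value.

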